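Load the slide shaker under a latched stop

ROBOT

A 6-joint arm with a two-finger parallel gripper is mounted at the origin on the work surface. World frame = base frame: x ahead of the robot, y to its left, z up, the work surface at z = 0. Lengths are in m, angles in rad, forces in N, time in s.
With the tool pointing down it reaches from about 0.275 to 0.775 m from the base axis. Payload 14.6 kg.
Tool frame: the origin (TCP) lies between the finger pads; the fingertips stand 8 mm ahead of it and the grasp point (between the pads) lies 11 mm behind it (robot.finger_overhang is the distance from the TCP to the fingertips, in m); z points along the fingers, y is the line along which they close (so a half turn about z gives the same grasp; the last joint's range is limited). The gripper opens to 85 mm and grips with 20 to 120 N. Pads are 22 mm wide; open, the fingers measure 114 mm over their backs; the gripper's body (76 mm by 85 mm) begins 54 mm behind the grasp point. The pads swing forward as they close: fully open they stand 13 mm farther back than shut.
Start: joints at [-1.404, 0.263, -0.048, 1.259, 0, 1.415], TCP at [0.166, -0.498, 0.239] pointing down, gripper open.
Joint ranges: [-2.65, 2.65], [-0.89, 1.7], [-1.18, 1.37], [-2.13, 2.11], [-1.35, 1.29], [-3.14, 3.14]. Speed limits (rad/s): [1.89, 1.89, 2.57, 2.79, 3.14, 3.14].

INTERFACE

Orientations are given as a rotation vector (axis times angle).
In Python, from rig import robot gives the robot as it stands. The module is installed in compiled form; this text tells all that it offers.
- The arm moves only by the tool apply_moves, never from a script. Its argument "rows" is a list that holds one entry, the list of rows, each a list of 4 numbers: the shift along the tool's x, y, z in units of 0.2 m (1.0 is 0.2 m), then the turn about the tool's z in units of 180 degrees (1.0 is 180 degrees). In form: [[[x, y, z, turn], ...]]. A call has 1 to 5 rows; each row is the pose to reach, as a shift and turn from the pose commanded when the call began, along the tool's axes at that moment, turning the shorter way round; what a row does not reach only later rows make up. A row lasts 1/12 s, in which the tool goes at most 41.7 mm and 7.16 degrees, less where a joint would pass 70% of its speed; a pose out of reach is approached as far as the arm can. A call with a number of a shift or a turn outside -1 to 1 is refused whole. A call with a gripper value outside its range is refused whole. "grip" is the opening, from -1 (shut) to 1 (fully open), set as the call begins (left out, the last holds). The fingers move at their own pace and stop on an object; "grip_force" is the grip in N (left out, the last holds). Time passes only in rows, so rows that repeat a pose let the fingers close. It gives the time, the measured TCP pose, the force, the opening and the grip force at its end, in the units of the state.
- robot.state(): the state, without advancing time (a new reading comes with each control period).
- robot.get_image(name): name is "scene" or "top" or "wrist"; returns a dict with "color" (480x640x3 uint8, red, green, blue), "depth" (480x640 float32, m along the optical axis (not along the pixel's ray), 0 where there is no reading), "mtx" (3x3 intrinsics, pixels), "R" (3x3) and "t" (3): a world point X has camera coordinates R X + t; the wrist camera has in their place "T_tool_cam" (4x4, takes a point from camera to tool coordinates, whose origin is the TCP and whose axes are the flange's). Camera axes: x right, y down, z forward; pixel columns grow to the right and rows downward; lengths in m; the calibration is good to about 2 mm. A picture is of the moment at which its call begins: read the wrist's pose just before it.
- robot.job_done(): hands the job in; it is judged then, once.
The state is a dict: "t": time; "q": joint angles; "joint_velocities": joint speeds; "tau": joint torques, N m; "eef_pos": TCP position; "tcp_rot": TCP orientation; "wrist_force": force on the tool from outside, world axes, zero at the start; "wrist_torque": the same for the moment, N m; "opening": opening from 0.0 (shut) to 1.0 (fully open); "grip_force": force on a finger pad.
Only numpy, scipy, OpenCV 4.12 (cv2) and the standard library are available. Lean on these libraries where they do the work, as an engineer would, in place of code of your own. Each camera call takes 0.05 s, during which the arm holds its last target. There are 200 camera calls.

TASK

Load the slide shaker: first push the mushroom stop button down until it latches, then build the stack between the pins, first the black rubber pad, then every grey slide tray on the bench, then the metal cover plate with its grip rib up. Swing the retaining bar in fully until it lies across the top of the stack, and last of all turn the stop button clockwise so that it springs back up. Keep the stop latched all the while you load, lay every part flat and square in the nest, and do not knock over or shove away the brown bottle or the little jar.

Things in the scene. Friction and masses are not known exactly. Their poses are not given: they have to be found in the camera images.
- nest (a point): Centre of the flat grey platform on the slide shaker (fixed white box 200 x 250 mm), 80 mm above the bench; z up, x = long direction. Eight fixed steel pins round it, 10 mm thick, dome-tipped, 60 mm tall above the platform, axes at (+-36, +-35) and (+-53, +-18) mm here: the opening is 96 x 60 mm, 2 mm play on each side of a part; the middles of the long sides are open for fingers.
- bar (a joint): Retaining bar on the shaker, 16 mm wide, 10 mm thick, swinging level about an upright post, underside 92 mm above the platform (tallest stack 86 mm). 0 = fully in, across the middle of the nest towards its +y (hard stop); positive = swung out, counter-clockwise from above (1.57 = towards the nest's -x), at most 2.0; starts 1.15 to 1.6. Friction 0.05 N m; stays where it is left.
- bar_knob (a point): Black upright peg on the bar, 12 mm in diameter, 34 mm tall above the bar's top face, 123 mm from the bar's hinge axis; this point is on its axis, 16 mm below its tip (18 mm above the bar's top). Grip it from above or push it to swing the bar.
- bar_hinge (a point): Point on the upright axis of the bar's hinge, at the height of bar_knob; at (0, -98) mm in the nest's frame. The post is 18 mm thick.
- stop (a joint): Travel of the mushroom stop button in m: 0 = up, 0.009 = fully down. Pressing takes 2 to 6 N; past about 8 mm a hidden catch snaps in and, let go, the button stays latched at about 0.007. It cannot be pulled up: turn the head clockwise, let go, and it springs up to 0.
- stop_head (a joint): Turn of the button's head in rad, clockwise seen from above: 0 = at rest, 0.8 = its stop. A light spring (under 0.08 N m with the catch) turns it back slowly. A latched button comes free when the head has been turned about 0.65 or more and is let go.
- stop_top (a point): Centre of the top face of the button's head, a red disc 40 mm in diameter and 16 mm thick with a clear gap below it (16 mm to the panel when up, 9 mm when latched); z up, the axis of press and turn. It stands on a fixed grey box 110 x 90 mm, 60 mm high, and moves with the head.
- pad_center (a point): Centre of the black rubber pad, a flat plate 92 x 56 x 8 mm (about 60 g) with thin cross lines on top; x = long direction, y = short direction (56 mm, the way to grip it), z = up; lies on the bench at the start.
- cover_center (a point): Centre of the base plate of the metal cover, 92 x 56 x 8 mm plate (about 200 g in all) with a rib on top: this point lies 4 mm above its underside; x = long direction, y = short, z = up (rib side).
- cover_rib (a point): Centre of the cover's grip rib, 50 mm long (along the cover's x), 14 mm thick (along y, grip here), 22 mm tall on top of the plate; this point is 11 mm above the plate's top face and 19 mm above the cover's underside.
- reagent: Bystander: brown round bottle, 48 mm in diameter, 110 mm tall, blue cap; origin at the centre of its underside, z up. Leave it alone.
- stain_jar: Bystander: clear round jar, 44 mm in diameter, 55 mm tall, white cap; origin at the centre of its underside, z up. Leave it alone.
- tray_0_center (a point): Centre of a grey slide tray, a flat plate 92 x 56 x 12 mm (70 g) with two glass slides let into its top; x = long direction, y = short direction (56 mm, the way to grip it), z = up. Two to four trays are present (absent ones read None); all alike, any order.
- tray_1_center (a point): Centre of a grey slide tray, a flat plate 92 x 56 x 12 mm (70 g) with two glass slides let into its top; x = long direction, y = short direction (56 mm, the way to grip it), z = up. Two to four trays are present (absent ones read None); all alike, any order.
- tray_2_center (a point): Centre of a grey slide tray, a flat plate 92 x 56 x 12 mm (70 g) with two glass slides let into its top; x = long direction, y = short direction (56 mm, the way to grip it), z = up. Two to four trays are present (absent ones read None); all alike, any order.
- tray_3_center (a point): Centre of a grey slide tray, a flat plate 92 x 56 x 12 mm (70 g) with two glass slides let into its top; x = long direction, y = short direction (56 mm, the way to grip it), z = up. Two to four trays are present (absent ones read None); all alike, any order.
Not all that is in view belongs to the job. What is shaped like the part that bears tray_0_center but red is not meant.

How it is judged:
On the way, in this order (a step that is already met when the one before it is completed fails the run):
1. the stop button is pressed down, latched and let go (value of joint stop above 0.005 m and contact force between the fingers and stop below 0.5 N and contact force between the fingers and stop_head below 0.5 N), for 0.3 s.
2. with the stop latched, the rubber pad lies let go on the platform between the pins (value of joint stop above 0.005 m and horizontal distance between pad_center and nest below 0.006 m and angle between the x axis of pad_center and the x axis of nest, either way round below 0.12 rad and angle between pad_center's own z axis and vertical below 0.05 rad and z of pad_center in the frame of nest below 0.007 m and contact force between the fingers and pad below 0.5 N), for 0.2 s.
3. with the stop latched, all trays lie stacked on the pad, let go (value of joint stop above 0.005 m and horizontal distance between each of pad_center, tray_0_center, tray_1_center, tray_2_center, tray_3_center and nest below 0.006 m and angle between the x axis of each of pad_center, tray_0_center, tray_1_center, tray_2_center, tray_3_center and the x axis of nest, either way round below 0.12 rad and angle between each of pad_center, tray_0_center, tray_1_center, tray_2_center, tray_3_center's own z axis and vertical below 0.05 rad and z of pad_center in the frame of nest below 0.007 m and z of tray_0_center in the frame of nest between 0.01 and 0.055 m and z of tray_1_center in the frame of nest between 0.01 and 0.055 m and z of tray_2_center in the frame of nest between 0.01 and 0.055 m and z of tray_3_center in the frame of nest between 0.01 and 0.055 m and contact force between the fingers and tray_0 below 0.5 N and contact force between the fingers and tray_1 below 0.5 N and contact force between the fingers and tray_2 below 0.5 N and contact force between the fingers and tray_3 below 0.5 N), for 0.2 s.
4. with the stop latched, the cover lies on top of the stack, let go (value of joint stop above 0.005 m and horizontal distance between each of pad_center, tray_0_center, tray_1_center, tray_2_center, tray_3_center and nest below 0.006 m and angle between the x axis of each of pad_center, tray_0_center, tray_1_center, tray_2_center, tray_3_center, cover_center and the x axis of nest, either way round below 0.12 rad and angle between each of pad_center, tray_0_center, tray_1_center, tray_2_center, tray_3_center, cover_center's own z axis and vertical below 0.05 rad and z of pad_center in the frame of nest below 0.007 m and z of tray_0_center in the frame of nest between 0.01 and 0.055 m and z of tray_1_center in the frame of nest between 0.01 and 0.055 m and z of tray_2_center in the frame of nest between 0.01 and 0.055 m and z of tray_3_center in the frame of nest between 0.01 and 0.055 m and horizontal distance between cover_center and nest below 0.008 m and z of cover_center in the frame of nest below 0.064 m and z of cover_center in the frame of tray_0_center above 0.007 m and z of cover_center in the frame of tray_1_center above 0.007 m and z of cover_center in the frame of tray_2_center above 0.007 m and z of cover_center in the frame of tray_3_center above 0.007 m and contact force between the fingers and cover below 0.5 N), for 0.2 s.
5. with the stop latched, the bar is swung in over the stack (value of joint stop above 0.005 m and horizontal distance between each of pad_center, tray_0_center, tray_1_center, tray_2_center, tray_3_center and nest below 0.006 m and angle between the x axis of each of pad_center, tray_0_center, tray_1_center, tray_2_center, tray_3_center, cover_center and the x axis of nest, either way round below 0.12 rad and angle between each of pad_center, tray_0_center, tray_1_center, tray_2_center, tray_3_center, cover_center's own z axis and vertical below 0.05 rad and z of pad_center in the frame of nest below 0.007 m and z of tray_0_center in the frame of nest between 0.01 and 0.055 m and z of tray_1_center in the frame of nest between 0.01 and 0.055 m and z of tray_2_center in the frame of nest between 0.01 and 0.055 m and z of tray_3_center in the frame of nest between 0.01 and 0.055 m and horizontal distance between cover_center and nest below 0.008 m and z of cover_center in the frame of nest below 0.064 m and z of cover_center in the frame of tray_0_center above 0.007 m and z of cover_center in the frame of tray_1_center above 0.007 m and z of cover_center in the frame of tray_2_center above 0.007 m and z of cover_center in the frame of tray_3_center above 0.007 m and value of joint bar below 0.12 rad), for 0.2 s.
6. the stop button is turned free and up (value of joint stop below 0.0025 m and value of joint bar below 0.12 rad), for 0.2 s.
At the end, for the whole second after the job is handed in: Pad, all present trays and cover stacked in that order, each flat (3 deg), square (7 deg) and centred in the nest (6 mm; cover 8 mm); bar within 0.12 rad of fully in; stop button up (2.5 mm); all at rest (all of step 6 and horizontal distance between each of pad_center, tray_0_center, tray_1_center, tray_2_center, tray_3_center and nest below 0.006 m and angle between the x axis of each of pad_center, tray_0_center, tray_1_center, tray_2_center, tray_3_center, cover_center and the x axis of nest, either way round below 0.12 rad and angle between each of pad_center, tray_0_center, tray_1_center, tray_2_center, tray_3_center, cover_center's own z axis and vertical below 0.05 rad and z of pad_center in the frame of nest below 0.007 m and z of tray_0_center in the frame of nest between 0.01 and 0.055 m and z of tray_1_center in the frame of nest between 0.01 and 0.055 m and z of tray_2_center in the frame of nest between 0.01 and 0.055 m and z of tray_3_center in the frame of nest between 0.01 and 0.055 m and horizontal distance between cover_center and nest below 0.008 m and z of cover_center in the frame of nest below 0.064 m and z of cover_center in the frame of tray_0_center above 0.007 m and z of cover_center in the frame of tray_1_center above 0.007 m and z of cover_center in the frame of tray_2_center above 0.007 m and z of cover_center in the frame of tray_3_center above 0.007 m and linear speed of each of pad, tray_0, tray_1, tray_2, tray_3, cover below 0.02 m/s); the robot touches nothing.
It fails at once if the brown bottle is knocked over or shoved away (angle between reagent's own z axis and vertical above 0.6 rad or distance of reagent from where it was at the start of the episode above 0.06 m).
It fails at once if the jar is knocked over or shoved away (angle between stain_jar's own z axis and vertical above 0.6 rad or distance of stain_jar from where it was at the start of the episode above 0.06 m).
Of tray_0, tray_1, tray_2, tray_3 only 2 to 4 are there at a start; the rules pass over those that are not, and their reading is None.
At some moment in a run one of pad, tray_0, tray_1, tray_2, tray_3, cover may be knocked a few centimetres aside while the robot is not near it.
Once in a run the grip may slacken for a moment while it holds something.
It also fails if it takes over 210 s, if anything falls off the work surface, if the arm or the gripper's body presses on something with over 40 N, if the wrist force passes 120 N, or if a joint passes its speed limit or range.

## Working session

There is one attempt and no reset: what is moved stays moved. The work goes in short steps, Python scripts to look and compute and a tool call to move; the robot and the scene stay as the last step left them, time stands still between calls to the robot, and variables do not carry over. Pictures are saved under pics/ and viewed, at most 14 in all, crops included, and the job is handed in when it is done.

Besides the shell and the picture viewer there is one more tool, called after "Call:" as name([rows], argument=value, ...), one row to a line, values as JSON. apply_moves: Moves the arm, as the interface text tells. Its arguments: {"type":"object","properties":{"rows":{"type":"array"},"grip":{"type":"number"},"grip_force":{"type":"number"}},"required":["rows"]}

```bash
mkdir -p pics
python3 - <<'E'
from rig import robot
import cv2,numpy as np
s=robot.state();print({k:np.round(v,3) for k,v in s.items()})
for n in("top","scene"):
    im=robot.get_image(n);np.savez(f"{n}0.npz",**im)
    cv2.imwrite(f"pics/{n}0.png",im["color"][:,:,::-1]);print(n,im["mtx"].round(1).tolist(),im["R"].round(3).tolist(),im["t"].round(3), (im["depth"]>0).mean())
w=robot.get_image("wrist");print(w["T_tool_cam"].round(4).tolist(),w["mtx"].round(1).tolist())
E
```

```text
{'t': np.float64(0.0), 'q': array([-1.404,  0.264, -0.049,  1.259, -0.   ,  1.415]), 'joint_velocities': array([ 0.002, -0.001, -0.   , -0.001, -0.   , -0.   ]), 'tau': array([ 4.0000e-03, -6.3761e+01,  3.8457e+01,  1.3000e-02,  0.0000e+00,
       -0.0000e+00]), 'eef_pos': array([ 0.166, -0.498,  0.239]), 'tcp_rot': array([-3.1  , -0.503,  0.   ]), 'wrist_force': array([ 0.374,  0.763, -0.062]), 'wrist_torque': array([-0.046, -0.045, -0.025]), 'grip_force': np.float64(0.0), 'opening': np.float64(0.995)}
top [[582.7, 0.0, 322.0], [0.0, 582.7, 230.8], [0.0, 0.0, 1.0]] [[-0.01, -1.0, -0.02], [-0.996, 0.012, -0.09], [0.091, 0.019, -0.996]] [0.013 0.548 1.38 ] 0.9959147135416667
scene [[495.3, 0.0, 314.4], [0.0, 495.3, 242.1], [0.0, 0.0, 1.0]] [[-0.027, 1.0, 0.007], [0.593, 0.021, -0.805], [-0.805, -0.018, -0.593]] [ 0.028 -0.223  1.625] 0.9958821614583333
[[0.001, -0.9591, -0.283, 0.0718], [1.0, 0.0011, -0.0001, 0.0012], [0.0004, -0.283, 0.9591, -0.134], [0.0, 0.0, 0.0, 1.0]] [[338.7, 0.0, 325.0], [0.0, 338.7, 241.3], [0.0, 0.0, 1.0]]
```

View pics/top0.png

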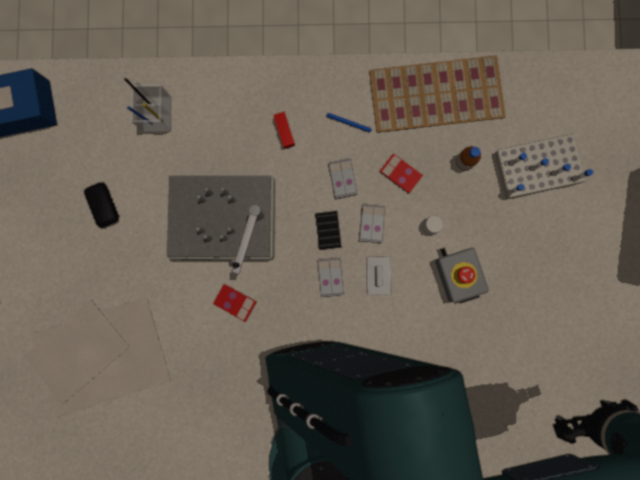

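View pics/scene0.png

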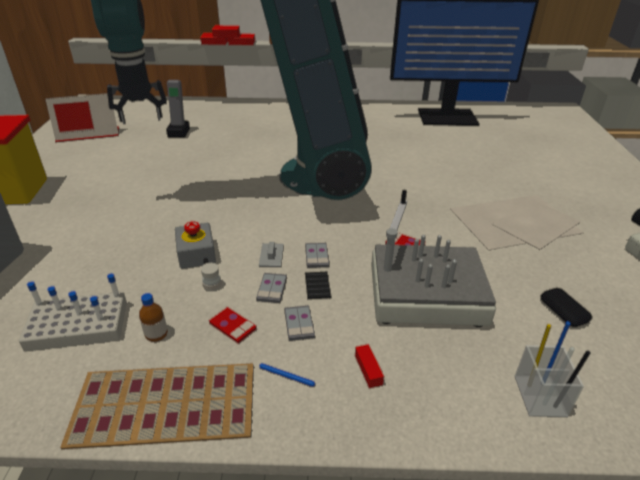

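The top view shows the trays at (343,179), (372,223) and (331,277). The pad is at (328,230), the cover at (378,276), the stop at (465,272) and the shaker at (220,217). The bar hinge is at (254,212) with its knob at (236,268), the bottle at (468,157) and the jar at (432,226). The red trays are decoys.

```bash
cat > h.py <<'E'
from rig import robot
import numpy as np,cv2
from scipy.spatial.transform import Rotation as Ro
def cam(im,s=None):
    if "T_tool_cam" in im:
        T=np.eye(4);T[:3,:3]=Ro.from_rotvec(s["tcp_rot"]).as_matrix();T[:3,3]=s["eef_pos"]
        C=T@im["T_tool_cam"];return C[:3,:3],C[:3,3]
    R=im["R"].T;return R,-R@im["t"]
def cloud(im,s=None):
    R,c=cam(im,s);v,u=np.mgrid[:480,:640];d=im["depth"].astype(float);K=im["mtx"]
    P=np.stack([(u-K[0,2])/K[0,0]*d,(v-K[1,2])/K[1,1]*d,d],-1);return P@R.T+c
def ray(im,uv,z,s=None):
    R,c=cam(im,s);uv=np.atleast_2d(uv).astype(float);K=im["mtx"]
    d=np.c_[(uv-K[[0,1],[2,2]])/K[[0,1],[0,1]],np.ones(len(uv))]@R.T
    return c[:2]+d[:,:2]*((z-c[2])/d[:,2])[:,None]
def proj(im,X,s=None):
    R,c=cam(im,s);p=(np.atleast_2d(X)-c)@R@im["mtx"].T;return p[:,:2]/p[:,2:]
def rect(p):
    # centre, long, short, yaw(deg) of long axis in (-90,90]
    c,(w,h),a=cv2.minAreaRect(np.float32(p)*1000)
    if w<h:w,h,a=h,w,a+90
    return np.round(c,1),round(max(w,h),1),round(h,1),round((a+90)%180-90,1)
def yaw(s):
    x=Ro.from_rotvec(s["tcp_rot"]).as_matrix()[:,0];return np.degrees(np.arctan2(x[1],x[0]))
def goal(s,p,ydeg):
    # shift in tool units and turn (units of 180deg, shorter, mod 180) to reach p with tool x at yaw ydeg
    R=Ro.from_rotvec(s["tcp_rot"]).as_matrix();t=-(ydeg-yaw(s));t=(t+90)%180-90
    return np.round(R.T@(np.array(p)-s["eef_pos"])/.2,4),round(t/180,4)
E
python3 - <<'E'
from h import *
im=dict(np.load("top0.npz"));P=cloud(im)
bench=P[300:330,20:120,2];print("bench z",np.median(bench),bench.std())
z=P[...,2];
for n,(u,v) in dict(trayA=(343,179),trayB=(372,223),trayC=(331,277),pad=(328,230),cover=(378,276),stop=(465,275),jar=(432,226),bottle=(468,157),redT=(400,173)).items():
    m=np.zeros(z.shape,np.uint8);w=34;m[v-w:v+w,u-w:u+w]=(z>.005)[v-w:v+w,u-w:u+w]
    k,l,st,_=cv2.connectedComponentsWithStats(m);i=l[v,u] 
    q=l==i; print(n,i,rect(P[q][:,:2]),"z",np.percentile(z[q],[5,50,95,100]).round(4))
m=((z>.06)&(z<.095)).astype(np.uint8);m[:,300:]=0
k,l,st,_=cv2.connectedComponentsWithStats(m);i=1+st[1:,4].argmax();print("box",rect(P[l==i][:,:2]),np.median(z[l==i]))
for lo,hi in((.11,.15),(.165,.3)):
    m=((z>lo)&(z<hi)).astype(np.uint8);m[:,300:]=0;m[330:]=0
    k,l,st,c=cv2.connectedComponentsWithStats(m)
    for i in range(1,k):
        if st[i,4]>5:print(lo,st[i,4],c[i].round(1),P[l==i].mean(0).round(4),z[l==i].max().round(3),rect(P[l==i][:,:2]))
hsv=cv2.cvtColor(im["color"],cv2.COLOR_RGB2HSV);m=(((hsv[...,0]<8)|(hsv[...,0]>172))&(hsv[...,1]>150));m[:,:440]=0;m[:250]=0;m[310:]=0;m[:,490:]=0
c=np.argwhere(m).mean(0)[::-1];print("stop red",c,m.sum(),"z",np.percentile(z[m],[10,50,90]),ray(im,c,np.median(z[m])))
cv2.imwrite("pics/c.png",cv2.resize(im["color"][160:320,150:350,::-1],None,fx=4,fy=3.75,interpolation=2))
s=robot.state();print(yaw(s))
E
```

```text
bench z 0.0023144716999909942 0.08597039208986193
trayA 59 (array([682.6, -41.7]), 101.0, 64.2, 7.0) z [0.0078 0.0136 0.0186 0.0235]
trayB 58 (array([513.3, -94.5]), 226.1, 77.9, -20.1) z [0.0077 0.0136 0.0187 1.4236]
trayC 55 (array([439.4, -11.1]), 96.9, 61.0, 6.7) z [0.0084 0.0137 0.0187 1.4236]
pad 60 (array([510.3, -13.6]), 179.2, 69.5, 7.7) z [0.0056 0.0096 0.0145 1.4236]
cover 59 (array([437.4, -90.2]), 144.2, 93.8, -86.1) z [0.0059 0.0105 0.0332 1.4236]
stop 30 (array([ 438.9, -204.2]), 371.0, 137.6, -88.9) z [0.0241 0.0612 0.0943 1.4236]
jar 111 (array([ 507.9, -146.8]), 305.7, 47.8, -64.5) z [0.0122 0.0546 0.0605 1.4236]
bottle 114 (array([ 725.6, -351. ]), 76.9, 51.9, -45.7) z [0.0116 0.0748 0.1125 0.1166]
redT 74 (array([ 579. , -100.6]), 350.4, 97.8, -37.6) z [0.0073 0.0135 0.0187 1.4236]
box (array([581.9, 246.5]), 247.6, 197.5, 89.3) 0.08101067100042103
0.11 35 [131.2  85.2] [0.8798 0.4406 0.129 ] 0.148 (array([879.6, 440.5]), 7.0, 6.7, 41.0)
0.11 30 [140.2  87.4] [0.8729 0.4183 0.1327] 0.149 (array([873.8, 418.9]), 7.7, 6.7, 41.7)
0.11 25 [148.4 108.4] [0.8241 0.3994 
[... 481 characters left out ...]
6.8, 212.5]), 10.4, 8.4, 87.5)
0.11 22 [259.6 214.8] [0.5761 0.1447 0.1305] 0.147 (array([576.1, 145.3]), 14.4, 4.9, -42.0)
0.11 28 [198.2 229. ] [0.5456 0.282  0.1322] 0.145 (array([546.1, 282.8]), 9.6, 7.6, -62.2)
0.11 25 [229.4 229. ] [0.5446 0.212  0.1325] 0.145 (array([545. , 212.6]), 7.7, 7.3, 6.5)
0.11 28 [205.8 236.4] [0.5289 0.265  0.1314] 0.149 (array([529.6, 265.6]), 9.8, 7.6, 15.0)
0.11 26 [221.6 236.4] [0.5283 0.2294 0.1322] 0.142 (array([528.4, 229.9]), 9.0, 8.1, -23.8)
0.165 576 [245.3 237.8] [0.5205 0.1684 0.185 ] 0.223 (array([518.8, 168.3]), 150.5, 21.6, -17.0)
stop red [465.475 274.6  ] 160 z [0.08993214 0.09384216 0.09734286] [[ 0.43822614 -0.31805482]]
18.438300626279183
```

View pics/c.png

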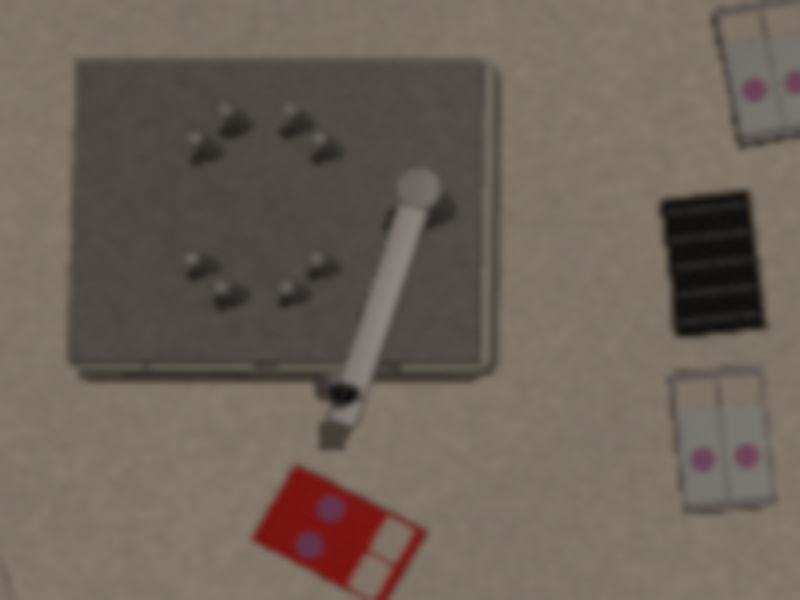

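The crop confirms the eight pins, the bar hinge near (418,188) and the knob near (342,390). The nest is at about (0.581, 0.247) with yaw −0.7°. I'll start with the stop button.

Call:
apply_moves([
  [[0.79,-0.21,0,0.1024],[0.79,-0.21,0,0.1024],[0.79,-0.21,0,0.1024],[0.79,-0.21,0,0.1024],[0.79,-0.21,0,0.1024]],
], grip=-1)

```text
t: 0.57
eef_pos: [0.3064, -0.4048, 0.2393]
tcp_rot: [-3.141, -0.006, -0.002]
wrist_force: [0.4, -0.9, 0.4]
opening: 0.299
grip_force: 0.0
```

Call:
apply_moves([
  [[0.677,-0.451,0.545,0],[0.677,-0.451,0.545,0],[0.677,-0.451,0.545,0],[0.677,-0.451,0.545,0],[0.677,-0.451,0.545,0]],
])

```text
t: 0.98
eef_pos: [0.4393, -0.3159, 0.1283]
tcp_rot: [-3.14, -0.002, 0.001]
wrist_force: [-0.1, 0.1, 0.2]
opening: -0.001
grip_force: 0.0
```

Run:
```python
from h import *
s=robot.state();print(s["t"],s["eef_pos"].round(4),yaw(s),s["opening"],s["wrist_force"].round(2))
im=robot.get_image("wrist");cv2.imwrite("pics/w1.png",im["color"][:,:,::-1])
hsv=cv2.cvtColor(im["color"],cv2.COLOR_RGB2HSV);m=(((hsv[...,0]<8)|(hsv[...,0]>172))&(hsv[...,1]>150))
P=cloud(im,s);m&=(P[...,2]>.07)&(P[...,2]<.11);print(m.sum(),P[m].mean(0),np.percentile(P[m][:,2],[10,50,90]),rect(P[m][:,:2]))
```

```text
0.9833 [ 0.4393 -0.3159  0.1283] 0.07401696439912095 -0.0014143028393764172 [-0.12  0.09  0.23]
2631 [ 0.44585746 -0.32170618  0.09063367] [0.08861054 0.0911883  0.09208515] (array([ 443.6, -322. ]), 38.3, 31.2, 85.3)
```

View pics/w1.png

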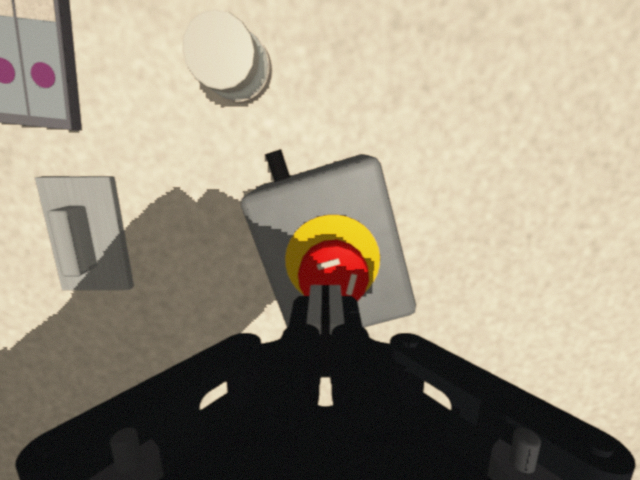

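The wrist view shows the stop head at (333,272) just ahead of the closed fingers, with image up as +x and image right as −y. Pressing now.

Call:
apply_moves([
  [[0,0.025,0.08,0],[0,0.025,0.12,0],[0,0.025,0.15,0],[0,0.025,0.17,0],[0,0.025,0.18,0]],
])

```text
t: 1.45
eef_pos: [0.4376, -0.3231, 0.0942]
tcp_rot: [-3.141, 0.001, 0.0]
wrist_force: [-0.7, 2.6, 2.6]
opening: 0.001
grip_force: 1.2
```

Call:
apply_moves([
  [[0,0,0.01,0],[0,0,0.02,0],[0,0,0.02,0],[0,0,0.02,0]],
])

```text
t: 1.78
eef_pos: [0.4379, -0.3232, 0.0909]
tcp_rot: [3.141, -0.0, 0.0]
wrist_force: [-3.9, 2.2, 7.8]
opening: 0.0
grip_force: 3.9
```

Call:
apply_moves([
  [[0,0,0.0,0],[0,0,-0.1,0],[0,0,-0.4,0],[0,-0.3,-0.6,0],[0,-0.5,-0.7,0]],
], grip=1)

```text
t: 2.2
eef_pos: [0.4383, -0.2601, 0.2073]
tcp_rot: [3.14, -0.004, 0.003]
wrist_force: [1.6, -0.2, 0.1]
opening: 0.712
grip_force: 0.0
```

Call:
apply_moves([
  [[0,-0.9,-0.5,0],[0,-0.9,-0.5,0],[0,-0.9,-0.5,0],[0,-0.9,-0.5,0],[0,-0.9,-0.5,0]],
])

```text
t: 2.62
eef_pos: [0.4375, -0.0775, 0.3065]
tcp_rot: [3.141, -0.0, 0.002]
wrist_force: [1.6, 0.5, -0.3]
opening: 0.999
grip_force: 0.0
```

Run:
```python
from h import *
s=robot.state();print(s["t"],s["eef_pos"].round(4),yaw(s),s["opening"],s["wrist_force"].round(2))
im=robot.get_image("wrist");np.savez("w2.npz",**im,eef_pos=s["eef_pos"],tcp_rot=s["tcp_rot"]);cv2.imwrite("pics/w2.png",im["color"][:,:,::-1])
P=cloud(im,s);g=(abs(P[...,2])<.5);print("bench",np.median(P[...,2]))
print("proj pad,stop",proj(im,[[.51,-.005,.008],[.44,-.321,.085]],s).round(0).tolist())
hsv=cv2.cvtColor(im["color"],cv2.COLOR_RGB2HSV);m=(((hsv[...,0]<8)|(hsv[...,0]>172))&(hsv[...,1]>150))&(P[...,2]>.06);m&=abs(P[...,1]+.32)<.05
if m.sum():print("stop",P[m].mean(0),np.percentile(P[m][:,2],[10,50,90]))
```

```text
2.6167 [ 0.4375 -0.0775  0.3065] -0.017412872862525193 0.9990665502938646 [ 1.59  0.49 -0.29]
bench 0.0003589312733070782
proj pad,stop [[265.0, 141.0], [552.0, 210.0]]
stop [ 0.44056894 -0.31715835  0.08343714] [0.08001904 0.08418264 0.08542324]
```

View pics/w2.png

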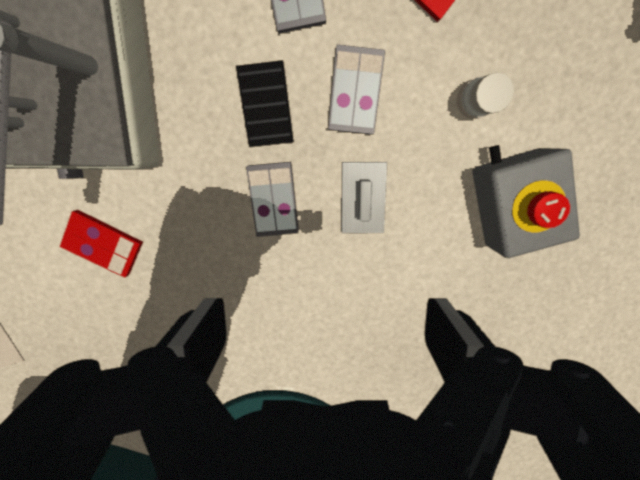

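The wrist view confirms the stop is latched, with its head top at about 84 mm. It shows the pad at (265,103), tray B at (357,90), tray C at (272,200), the cover at (364,197) and tray A at the upper edge near (298,10).

```bash
cat >> h.py <<'E'
def part(im,s,xy,zlo,zhi,r=.085):
    # rectangle of the depth points with zlo<z<zhi about xy, edge pixels opened away
    P=cloud(im,s);m=((P[...,2]>zlo)&(P[...,2]<zhi)&(np.hypot(P[...,0]-xy[0],P[...,1]-xy[1])<r)).astype(np.uint8)
    m=cv2.morphologyEx(m,cv2.MORPH_OPEN,np.ones((5,5)));k,l,st,c=cv2.connectedComponentsWithStats(m)
    i=min(range(1,k),key=lambda i:np.hypot(*(P[l==i][:,:2].mean(0)-xy))if st[i,4]>300 else 9)
    q=P[l==i];return rect(q[:,:2]),np.median(q[:,2]).round(4),st[i].tolist()
E
python3 - <<'E'
from h import *
d=dict(np.load("w2.npz"));s=d;P=cloud(d,s);
for n,(u,v),lo,hi in(("pad",(265,103),.004,.02),("B",(357,90),.006,.03),("C",(272,200),.006,.03),("cover",(364,197),.004,.05)):
    print(n,P[v,u].round(4),part(d,s,P[v,u,:2],lo,hi))
t=dict(np.load("top0.npz"));P=cloud(t);print("A top",part(t,None,P[179,343,:2],.006,.03))
s=robot.state();print(goal(s,[.51,-.005,.3],0))
E
```

```text
pad [ 0.5538 -0.0073  0.0079] ((array([551.9,  -6.2]), 92.1, 56.3, 6.1), np.float64(0.0075), [236, 61, 57, 86, 3831])
B [ 0.5678 -0.1161  0.0101] ((array([ 567.2, -113.9]), 92.1, 56.2, -5.6), np.float64(0.0117), [328, 45, 56, 89, 4055])
C [ 0.4385 -0.0113  0.0124] ((array([437.7, -10.9]), 92.2, 56.3, 4.8), np.float64(0.0118), [246, 162, 52, 75, 3129])
cover [ 0.4449 -0.1264  0.0284] ((array([ 440.1, -127.5]), 90.8, 56.2, 0.0), np.float64(0.0077), [341, 162, 46, 71, 3084])
A top ((array([679.6, -43.1]), 92.8, 56.8, 10.0), np.float64(0.0138), [329, 159, 28, 39, 839])
(array([ 0.3611, -0.3412,  0.0514]), np.float64(0.0006))
```

Call:
apply_moves([
  [[0.572,-0.3565,0.9,-0.0339],[0.572,-0.3565,0.9,-0.0339],[0.572,-0.3565,0.9,-0.0339],[0.572,-0.3565,0.9,-0.0339],[0.572,-0.3565,0.9,-0.0339]],
])

```text
t: 3.08
eef_pos: [0.545, -0.0124, 0.137]
tcp_rot: [3.137, 0.167, 0.002]
wrist_force: [1.5, 0.2, 0.3]
opening: 1.0
grip_force: 0.0
```

Call:
apply_moves([
  [[0,0,0.15,0],[0,0,0.2,0],[0,0,0.2,0],[0,0,0.2,0],[0,0,0.2,0]],
])

```text
t: 3.5
eef_pos: [0.5446, -0.0134, 0.0995]
tcp_rot: [3.137, 0.167, 0.003]
wrist_force: [-0.2, 1.0, 0.1]
opening: 1.0
grip_force: 0.0
```

Run:
```python
from h import *
s=robot.state();print(s["t"],s["eef_pos"].round(4),yaw(s));print(goal(s,[.5519,-.0062,.004],6.1))
```

```text
3.5 [ 0.5446 -0.0134  0.0995] 6.084862053545758
(array([ 0.039 , -0.032 ,  0.4778]), np.float64(-0.0001))
```

Call:
apply_moves([
  [[0.039,-0.032,0.2,0],[0.039,-0.032,0.35,0],[0.039,-0.032,0.44,0],[0.039,-0.032,0.478,0],[0.039,-0.032,0.478,0]],
])

```text
t: 3.92
eef_pos: [0.551, -0.006, 0.0025]
tcp_rot: [-3.137, -0.167, 0.001]
wrist_force: [-0.6, 0.7, -0.4]
opening: 1.002
grip_force: 0.0
```

Call:
apply_moves([
  [[0,0,0,0],[0,0,0,0],[0,0,0,0],[0,0,0,0],[0,0,0,0]],
], grip=-1, grip_force=40)

```text
t: 4.33
eef_pos: [0.5522, -0.0061, 0.0044]
tcp_rot: [3.136, 0.167, 0.005]
wrist_force: [-2.7, -0.7, 12.0]
opening: 0.641
grip_force: 40.4
```

Run:
```python
from h import *
s=robot.state();print(s["t"],s["eef_pos"].round(4),yaw(s),s["opening"],s["grip_force"],s["wrist_force"].round(1))
im=robot.get_image("wrist");cv2.imwrite("pics/w3.png",im["color"][:,:,::-1])
```

```text
4.3333 [ 0.5522 -0.0061  0.0044] 6.100760287926118 0.6412014817451936 40.354310274124146 [-2.7 -0.7 12. ]
```

View pics/w3.png

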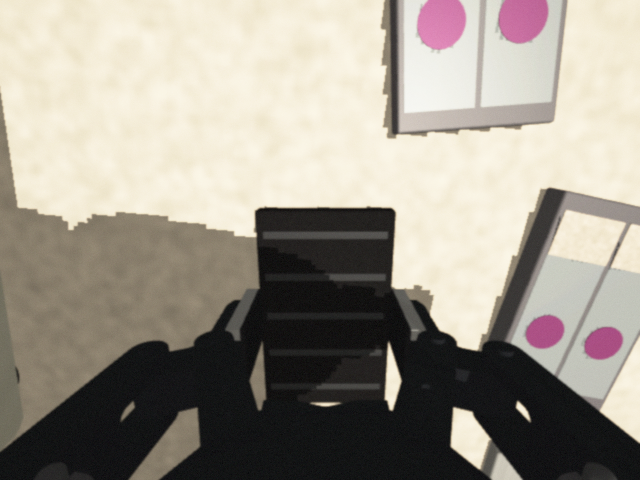

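The pad is held: the view shows it squarely between the fingers at (325,300), with an opening of 54.5 mm. I'll lift it and go look at the nest.

Call:
apply_moves([
  [[0,0,-0.1,0],[0,0,-0.3,0],[0,0,-0.5,0],[0,0,-0.7,0],[0,0,-0.9,0]],
])

```text
t: 4.8
eef_pos: [0.5507, -0.0058, 0.1858]
tcp_rot: [3.137, 0.167, 0.003]
wrist_force: [0.4, 0.0, -0.6]
opening: 0.64
grip_force: 44.0
```

Call:
apply_moves([
  [[0,0,-0.2,0],[-0.02,-0.1,-0.4,0.0378],[-0.04,-0.3,-0.45,0.0378],[-0.087,-0.5,-0.45,0.0378],[-0.087,-0.645,-0.45,0.0378]],
])

```text
t: 5.22
eef_pos: [0.5192, 0.0999, 0.2751]
tcp_rot: [-3.123, -0.045, -0.004]
wrist_force: [0.2, -0.4, -1.4]
opening: 0.641
grip_force: 44.0
```

Call:
apply_moves([
  [[-0.1,-0.2,0,0],[-0.163,-0.4,0,0],[-0.163,-0.55,0,0],[-0.163,-0.631,0,0],[-0.163,-0.631,0,0]],
])

```text
t: 5.63
eef_pos: [0.4925, 0.1329, 0.2748]
tcp_rot: [-3.092, -0.121, 0.004]
wrist_force: [0.1, -0.6, -0.6]
opening: 0.64
grip_force: 44.0
```

Run:
```python
from h import *
s=robot.state();print(s["t"],s["eef_pos"].round(4),yaw(s),s["opening"],s["grip_force"],s["wrist_force"].round(1))
im=robot.get_image("wrist");cv2.imwrite("pics/w4.png",im["color"][:,:,::-1]);np.savez("w4.npz",**im,eef_pos=s["eef_pos"],tcp_rot=s["tcp_rot"])
P=cloud(im,s);z=P[...,2];c=np.array([.5812,.2467])
near=(np.hypot(P[...,0]-c[0],P[...,1]-c[1])<.08)
print("platform",np.median(z[near&(z>.06)&(z<.1)]))
m=(near&(z>.128)&(z<.15)).astype(np.uint8)
k,l,st,cc=cv2.connectedComponentsWithStats(m);v=c+np.array([[a,b] for a in(-.036,.036) for b in(-.035,.035)]+[[a,b] for a in(-.053,.053) for b in(-.018,.018)])
for i in range(1,k):
    if st[i,4]>6:
        q=P[l==i];b=q[q[:,2]>q[:,2].max()-.006][:,:2];print(st[i,4],cc[i].round(1),rect(q[:,:2]),b.mean(0).round(4),q[:,2].max().round(4))
```

```text
5.6333 [0.4925 0.1329 0.2748] 4.491958858804901 0.6400271310953329 44.03420090675354 [ 0.1 -0.6 -0.6]
platform 0.07953623650625197
248 [168.8  26.9] (array([634.5, 263.8]), 9.7, 9.2, -15.1) [0.6343 0.2635] 0.1408
224 [217.5  31.2] (array([633.9, 228.2]), 9.7, 9.1, -82.7) [0.634  0.2279] 0.1417
233 [147.3  50.6] (array([617.7, 281. ]), 9.2, 8.9, -63.2) [0.6176 0.2805] 0.1411
201 [240.1  59.2] (array([617.1, 211.2]), 9.7, 9.1, 2.0) [0.6169 0.2113] 0.142
186 [152.5 149.9] (array([546.4, 282. ]), 10.2, 8.9, 31.1) [0.5463 0.2815] 0.1408
155 [238.2 158.2] (array([545.2, 212.5]), 9.8, 9.2, -30.4) [0.5455 0.2121] 0.141
168 [174.  173.1] (array([529.2, 265.1]), 9.7, 8.8, 27.7) [0.5293 0.2648] 0.1408
155 [217.2 177.6] (array([528.7, 229.7]), 9.7, 9.6, 31.2) [0.5289 0.2292] 0.1406
```

View pics/w4.png

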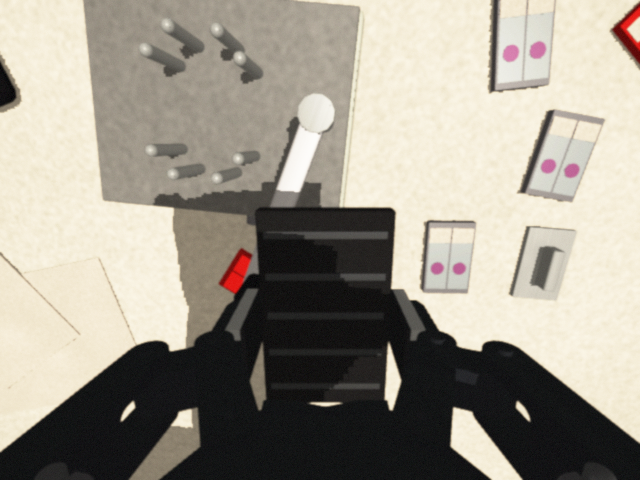

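The view shows the held pad and all eight pins. Both cameras put the nest at (0.5816, 0.2467) with yaw −0.75°. The arm stopped short of its target, so I'll check the joints.

Run:
```python
from h import *
s=robot.state();print(s["q"].round(3),s["joint_velocities"].round(2),s["tau"].round(1),goal(s,[.5816,.2467,.2748],-.75))
```

```text
[ 0.077  0.226 -0.005  1.341  0.048  3.141] [-0.01  0.   -0.   -0.   -0.   -0.  ] [  0.2 -62.   39.    0.1   0.1   0. ] (array([ 0.4879, -0.5322,  0.0243]), np.float64(0.0291))
```

Joint 6 is at its limit, so I'll turn the tool half round the other way. The grasp is the same after a half turn.

Call:
apply_moves([
  [[0,0,0,-0.19],[0,0,0,-0.19],[0,0,0,-0.19],[0,0,0,-0.19],[0,0,0,-0.19]],
])

```text
t: 6.1
eef_pos: [0.4927, 0.1324, 0.2744]
tcp_rot: [-2.918, -1.034, -0.017]
wrist_force: [-0.4, -0.6, -0.7]
opening: 0.638
grip_force: 44.0
```

Call:
apply_moves([
  [[0,0,0,-0.19],[0,0,0,-0.19],[0,0,0,-0.19],[0,0,0,-0.19],[0,0,0,-0.19]],
])

```text
t: 6.52
eef_pos: [0.4927, 0.1324, 0.2744]
tcp_rot: [-2.489, -1.849, -0.037]
wrist_force: [-0.1, -0.8, -0.9]
opening: 0.639
grip_force: 44.0
```

Call:
apply_moves([
  [[0,0,0,-0.19],[0,0,0,-0.19],[0,0,0,-0.19],[0,0,0,-0.19],[0,0,0,-0.19]],
])

```text
t: 6.93
eef_pos: [0.4927, 0.1324, 0.2744]
tcp_rot: [-1.84, -2.506, -0.054]
wrist_force: [0.2, 0.5, -0.3]
opening: 0.64
grip_force: 44.0
```

Call:
apply_moves([
  [[0,0,0,-0.19],[0,0,0,-0.19],[0,0,0,-0.19],[0,0,0,-0.19],[0,0,0,-0.19]],
])

```text
t: 7.35
eef_pos: [0.4927, 0.1324, 0.2744]
tcp_rot: [-1.026, -2.947, -0.067]
wrist_force: [-0.8, -0.8, -1.0]
opening: 0.639
grip_force: 44.0
```

Call:
apply_moves([
  [[0,0,0,-0.19],[0,0,0,-0.19],[0,0,0,-0.19],[0,0,0,-0.19],[0,0,0,-0.19]],
])

```text
t: 7.77
eef_pos: [0.4927, 0.1324, 0.2744]
tcp_rot: [-0.114, -3.132, -0.074]
wrist_force: [0.6, -0.7, -1.4]
opening: 0.64
grip_force: 44.0
```

Run:
```python
from h import *
s=robot.state();print(s["t"],s["eef_pos"].round(4),yaw(s),s["q"].round(3),s["opening"],goal(s,[.5816,.2467,.2748],-.75))
```

```text
7.7667 [0.4927 0.1324 0.2744] 175.82781467504833 [ 0.077  0.226 -0.005  1.341  0.047  0.15 ] 0.6395561469022405 (array([-0.4018,  0.6018,  0.0226]), np.float64(-0.019))
```

Call:
apply_moves([
  [[-0.1,0.15,0,-0.01],[-0.2,0.3,0,-0.019],[-0.3,0.45,0,-0.019],[-0.402,0.602,0.0,-0.019],[-0.402,0.602,0.0,-0.019]],
])

```text
t: 8.18
eef_pos: [0.585, 0.25, 0.2775]
tcp_rot: [-0.028, -3.134, -0.075]
wrist_force: [1.6, 0.7, -0.7]
opening: 0.644
grip_force: 44.0
```

Run:
```python
from h import *
s=robot.state();print(s["t"],s["eef_pos"].round(4),yaw(s),s["q"].round(3),s["opening"],Ro.from_rotvec(s["tcp_rot"]).as_matrix().round(4).tolist(),goal(s,[.5816,.2467,.2748],-.75))
```

```text
8.1833 [0.585  0.25   0.2775] 178.99799019367504 [0.255 0.451 0.344 1.457 0.048 0.273] 0.6436494910727986 [[-0.9998, 0.0178, -0.0057], [0.0175, 0.9987, 0.0479], [0.0066, 0.0478, -0.9988]] (array([ 0.0167, -0.0174,  0.0126]), np.float64(-0.0014))
```

The arm settled for a 2.75° tilt at that limit. I'll cancel it by going slightly past the opposite joint-6 limit, starting with a turn toward −π.

Call:
apply_moves([
  [[0,0,0,-0.19],[0,0,0,-0.19],[0,0,0,-0.19],[0,0,0,-0.19],[0,0,0,-0.19]],
])

```text
t: 8.6
eef_pos: [0.5822, 0.2459, 0.2792]
tcp_rot: [-0.901, 3.0, 0.073]
wrist_force: [0.7, 0.1, -1.4]
opening: 0.64
grip_force: 44.0
```

Call:
apply_moves([
  [[0,0,0,-0.19],[0,0,0,-0.19],[0,0,0,-0.19],[0,0,0,-0.19],[0,0,0,-0.19]],
])

```text
t: 9.02
eef_pos: [0.5822, 0.2459, 0.2792]
tcp_rot: [-1.736, 2.591, 0.066]
wrist_force: [-0.6, -0.1, -1.0]
opening: 0.637
grip_force: 44.0
```

Call:
apply_moves([
  [[0,0,0,-0.19],[0,0,0,-0.19],[0,0,0,-0.19],[0,0,0,-0.19],[0,0,0,-0.19]],
])

```text
t: 9.43
eef_pos: [0.5822, 0.2459, 0.2792]
tcp_rot: [-2.412, 1.959, 0.052]
wrist_force: [-0.5, 0.5, -1.4]
opening: 0.64
grip_force: 44.0
```

Call:
apply_moves([
  [[0,0,0,-0.19],[0,0,0,-0.19],[0,0,0,-0.19],[0,0,0,-0.19],[0,0,0,-0.19]],
])

```text
t: 9.85
eef_pos: [0.5822, 0.2459, 0.2792]
tcp_rot: [-2.874, 1.16, 0.035]
wrist_force: [-0.3, -0.3, -0.9]
opening: 0.642
grip_force: 44.0
```

Call:
apply_moves([
  [[0,0,0,-0.19],[0,0,0,-0.19],[0,0,0,-0.19],[0,0,0,-0.19],[0,0,0,-0.19]],
])

```text
t: 10.27
eef_pos: [0.5822, 0.2459, 0.2792]
tcp_rot: [-3.084, 0.263, 0.014]
wrist_force: [0.0, -0.3, -0.8]
opening: 0.64
grip_force: 44.0
```

Call:
apply_moves([
  [[0,0,0,-0.03],[0,0,0,-0.06],[0,0,0,-0.09],[0,0,0,-0.12],[0,0,0,-0.12]],
])

```text
t: 10.68
eef_pos: [0.5822, 0.246, 0.2792]
tcp_rot: [-3.078, -0.316, 0.0]
wrist_force: [0.5, -0.5, -0.6]
opening: 0.637
grip_force: 44.0
```

```bash
cat > st.py <<'E'
from h import *
import sys
s=robot.state();R=Ro.from_rotvec(s["tcp_rot"]).as_matrix()
print(round(s["t"],2),s["eef_pos"].round(4),"yaw",yaw(s).round(2),"z",R[:,2].round(4),"q",s["q"].round(3),"op",round(s["opening"]*85,1),"gf",round(s["grip_force"],1),s["wrist_force"].round(1))
a=[float(x) for x in sys.argv[1:]]
if a:print(goal(s,a[:3],a[3]))
E
python3 st.py
```

```text
10.68 [0.5822 0.246  0.2792] yaw 11.71 z [-0.0052  0.0471 -0.9989] q [ 0.25   0.443  0.335  1.456  0.047 -3.096] op 54.1 gf 44.0 [ 0.5 -0.5 -0.6]
```

Call:
apply_moves([
  [[0,0,0,-0.015],[0,0,0,-0.02],[0,0,0,-0.025],[0,0,0,-0.03],[0,0,0,-0.03]],
])

```text
t: 11.1
eef_pos: [0.578, 0.2594, 0.2796]
tcp_rot: [-3.074, -0.424, -0.006]
wrist_force: [-0.8, -0.7, -1.0]
opening: 0.64
grip_force: 44.0
```

```bash
python3 st.py
```

```text
11.1 [0.578  0.2594 0.2796] yaw 15.7 z [-0.0016  0.0389 -0.9992] q [ 0.277  0.445  0.339  1.456  0.038 -3.139] op 54.4 gf 44.0 [-0.8 -0.7 -1. ]
```

Call:
apply_moves([
  [[0,0.05,0,-0.02],[0,0.1,0,-0.04],[0,0.15,0,-0.06],[0,0.2,0,-0.08],[0,0.2,0,-0.08]],
])

```text
t: 11.52
eef_pos: [0.5506, 0.3158, 0.2781]
tcp_rot: [3.066, 0.618, 0.028]
wrist_force: [-0.7, -0.2, -0.9]
opening: 0.64
grip_force: 44.0
```

```bash
python3 st.py
```

```text
11.52 [0.5506 0.3158 0.2781] yaw 22.79 z [ 0.0202 -0.0096 -0.9997] q [ 0.4    0.446  0.338  1.448 -0.017 -3.14 ] op 54.4 gf 44.0 [-0.7 -0.2 -0.9]
```

Tilt is down to about 1.2°, which is good enough. Turning back to the middle of joint 6's range, then over the nest.

Call:
apply_moves([
  [[0,0,0,0.19],[0,0,0,0.19],[0,0,0,0.19],[0,0,0,0.19],[0,0,0,0.19]],
])

```text
t: 11.93
eef_pos: [0.5509, 0.3152, 0.2782]
tcp_rot: [3.118, -0.324, 0.032]
wrist_force: [0.6, -0.4, -1.3]
opening: 0.641
grip_force: 44.0
```

Call:
apply_moves([
  [[0,0,0,0.19],[0,0,0,0.19],[0,0,0,0.19],[0,0,0,0.19],[0,0,0,0.19]],
])

```text
t: 12.35
eef_pos: [0.551, 0.3151, 0.2782]
tcp_rot: [2.891, -1.229, 0.034]
wrist_force: [-0.7, -0.0, 0.0]
opening: 0.637
grip_force: 44.0
```

Call:
apply_moves([
  [[0,0,0,0.19],[0,0,0,0.19],[0,0,0,0.19],[0,0,0,0.19],[0,0,0,0.19]],
])

```text
t: 12.77
eef_pos: [0.5509, 0.3151, 0.2782]
tcp_rot: [-2.397, 2.021, -0.033]
wrist_force: [-0.8, -0.0, -0.7]
opening: 0.641
grip_force: 44.0
```

Call:
apply_moves([
  [[0,0,0,0.19],[0,0,0,0.19],[0,0,0,0.19],[0,0,0,0.19],[0,0,0,0.19]],
])

```text
t: 13.18
eef_pos: [0.5509, 0.3151, 0.2782]
tcp_rot: [-1.694, 2.632, -0.028]
wrist_force: [-0.6, 0.7, -0.9]
opening: 0.642
grip_force: 44.0
```

Call:
apply_moves([
  [[0,0,0,0.19],[0,0,0,0.19],[0,0,0,0.19],[0,0,0,0.19],[0,0,0,0.19]],
])

```text
t: 13.6
eef_pos: [0.551, 0.3151, 0.2782]
tcp_rot: [-0.844, 3.009, -0.022]
wrist_force: [-0.1, -0.1, -1.0]
opening: 0.641
grip_force: 44.0
```

Call:
apply_moves([
  [[0,0,0,0.18],[0,0,0,0.18],[0,0,0,0.18],[0,0,0,0.18],[0,0,0,0.18]],
])

```text
t: 14.02
eef_pos: [0.551, 0.3151, 0.2782]
tcp_rot: [0.03, 3.121, -0.013]
wrist_force: [0.2, -0.3, -0.3]
opening: 0.639
grip_force: 44.0
```

```bash
python3 st.py .5816 .2467 .2 -.75
```

```text
14.02 [0.551  0.3151 0.2782] yaw 178.9 z [ 0.0199 -0.0088 -0.9998] q [ 0.398  0.446  0.338  1.448 -0.016  0.417] op 54.3 gf 44.0 [ 0.2 -0.3 -0.3]
(array([-0.1518, -0.3358,  0.397 ]), np.float64(-0.0019))
```

Call:
apply_moves([
  [[-0.08,-0.17,0,-0.0019],[-0.152,-0.336,0,-0.0019],[-0.152,-0.336,0.2,-0.0019],[-0.152,-0.336,0.397,-0.0019],[-0.152,-0.336,0.397,-0.0019]],
])

```text
t: 14.43
eef_pos: [0.5789, 0.2451, 0.193]
tcp_rot: [0.011, 3.132, -0.018]
wrist_force: [0.4, 0.1, -1.5]
opening: 0.637
grip_force: 44.0
```

Call:
apply_moves([
  [[0,0,0,0],[0,0,0,0]],
])

```text
t: 14.6
eef_pos: [0.583, 0.2472, 0.2024]
tcp_rot: [0.008, 3.119, -0.013]
wrist_force: [0.3, 0.6, 0.2]
opening: 0.647
grip_force: 44.0
```

```bash
python3 st.py .5816 .2467 .087 -.75
python3 - <<'E'
from h import *
s=robot.state();im=robot.get_image("wrist");cv2.imwrite("pics/w5.png",im["color"][:,:,::-1])
E
```

```text
14.6 [0.583  0.2472 0.2024] yaw 179.7 z [ 0.0223 -0.0083 -0.9997] q [ 0.279  0.45   0.141  1.243 -0.014  0.284] op 55.0 gf 44.0 [0.3 0.6 0.2]
(array([0.0199, 0.002 , 0.5768]), np.float64(0.0025))
```

View pics/w5.png

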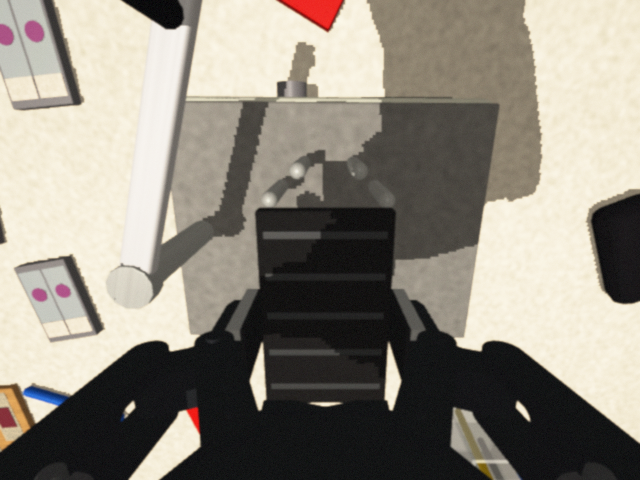

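The held pad looks square over the pins (pad at (325,300), pins at (298,170) and (355,170)). I'll lower it to just above the pin tips and check again.

Call:
apply_moves([
  [[0.004,0.002,0.1,0.0025],[0.008,0.002,0.2,0.0025],[0.009,0.002,0.25,0.0025],[0.009,0.002,0.25,0.0025],[0.009,0.002,0.25,0.0025]],
])

```text
t: 15.07
eef_pos: [0.582, 0.2469, 0.1514]
tcp_rot: [0.021, 3.12, -0.014]
wrist_force: [0.2, 0.2, -0.1]
opening: 0.647
grip_force: 44.0
```

Call:
apply_moves([
  [[0,0,0,0],[0,0,0,0],[0,0,0,0]],
])

```text
t: 15.32
eef_pos: [0.582, 0.2467, 0.151]
tcp_rot: [0.021, 3.12, -0.013]
wrist_force: [-0.8, -1.2, -0.4]
opening: 0.641
grip_force: 44.0
```

```bash
python3 st.py .5816 .2467 .087 -.75
```

```text
15.32 [0.582  0.2467 0.151 ] yaw 179.23 z [ 0.0214 -0.0088 -0.9997] q [ 0.278  0.47   0.034  1.116 -0.014  0.292] op 54.5 gf 44.0 [-0.8 -1.2 -0.4]
(array([0.0089, 0.0028, 0.32  ]), np.float64(-0.0001))
```

Call:
apply_moves([
  [[0.003,0,0.08,0],[0.005,0.001,0.16,0],[0.007,0.002,0.24,0],[0.009,0.003,0.3,0],[0.009,0.003,0.32,0]],
])

```text
t: 15.73
eef_pos: [0.5804, 0.2464, 0.0847]
tcp_rot: [0.021, 3.123, -0.015]
wrist_force: [-2.0, -0.5, 4.6]
opening: 0.642
grip_force: 44.7
```

Call:
apply_moves([
  [[0,0,0.005,0],[0,0,0.005,0],[0,0,0.005,0]],
])

```text
t: 15.98
eef_pos: [0.5814, 0.2466, 0.0858]
tcp_rot: [0.021, 3.12, -0.014]
wrist_force: [-0.3, -0.2, -0.1]
opening: 0.637
grip_force: 44.1
```

Call:
apply_moves([
  [[0,0,0,0],[0,0,0,0],[0,0,0,0],[0,0,0,0]],
], grip=0.65)

```text
t: 16.32
eef_pos: [0.5811, 0.2465, 0.0852]
tcp_rot: [0.021, 3.121, -0.014]
wrist_force: [-0.7, -0.0, 0.2]
opening: 0.826
grip_force: 0.0
```

```bash
python3 st.py
```

```text
16.32 [0.5811 0.2465 0.0852] yaw 179.23 z [ 0.0203 -0.0091 -0.9998] q [ 0.279  0.511 -0.082  0.96  -0.014  0.292] op 70.2 gf 0.0 [-0.7 -0.   0.2]
```

Call:
apply_moves([
  [[0,0,-0.15,0],[0,0,-0.35,0],[0,0,-0.55,0],[0,0,-0.75,0],[0,0,-0.87,0]],
])

```text
t: 16.73
eef_pos: [0.5779, 0.2483, 0.2634]
tcp_rot: [0.021, 3.117, -0.012]
wrist_force: [0.5, -0.1, -0.0]
opening: 0.823
grip_force: 0.0
```

Call:
apply_moves([
  [[0.07,-0.15,0,0],[0.1,-0.35,0,0],[0.15,-0.5,0,0],[0.15,-0.65,0,0],[0.15,-0.65,0,0]],
], grip=1)

```text
t: 17.15
eef_pos: [0.5453, 0.1147, 0.2601]
tcp_rot: [0.026, 3.121, -0.016]
wrist_force: [-0.6, -0.1, -0.4]
opening: 0.999
grip_force: 0.0
```

Call:
apply_moves([
  [[0.07,-0.15,0,0],[0.1,-0.35,0,0],[0.15,-0.5,0,0],[0.15,-0.63,0,0],[0.15,-0.63,0,0]],
])

```text
t: 17.57
eef_pos: [0.5139, -0.0103, 0.2603]
tcp_rot: [0.026, 3.121, -0.016]
wrist_force: [-0.1, 0.8, -0.3]
opening: 1.002
grip_force: 0.0
```

```bash
python3 st.py
cat > look.py <<'E'
from h import *
import sys
G=dict(C=(.4377,-.0109),B=(.5672,-.1139),A=(.6796,-.0431),cover=(.4401,-.1275))
def nest(im,lo,hi):
    # top face of the stack, inside the pins
    P=cloud(im);m=(P[...,2]>lo)&(P[...,2]<hi)&(abs(P[...,0]-.5816)<.047)&(abs(P[...,1]-.2467)<.031)
    return P,m
s=robot.state();w=robot.get_image("wrist")
for n in sys.argv[1:]:
    try:print(n,part(w,s,G[n],.006 if n!="cover" else .004,.05 if n=="cover" else .03))
    except Exception as e:print(n,"?",e)
t=robot.get_image("top");P=cloud(t);z=P[...,2]
n=(abs(P[...,0]-.5816)<.06)&(abs(P[...,1]-.2467)<.045);print("nest z pct",np.percentile(z[(abs(P[...,0]-.5816)<.025)&(abs(P[...,1]-.2467)<.02)],[10,50,90]).round(4))
cv2.imwrite("pics/last_w.png",w["color"][:,:,::-1]);cv2.imwrite("pics/last_t.png",t["color"][:,:,::-1]);np.savez("last_t.npz",**t)
E
python3 look.py C cover B
python3 - <<'E'
import cv2
t=cv2.imread("pics/last_t.png");cv2.imwrite("pics/n1.png",cv2.resize(t[150:270,150:310],None,fx=4,fy=4,interpolation=2))
E
```

```text
17.57 [ 0.5139 -0.0103  0.2603] yaw 179.06 z [ 0.0204 -0.0102 -0.9997] q [-0.175  0.223 -0.046  1.279 -0.006 -0.159] op 85.2 gf 0.0 [-0.1  0.8 -0.3]
C ((array([438.4, -12. ]), 92.0, 56.0, 4.9), np.float64(0.0117), [295, 85, 60, 94, 4664])
cover ((array([ 440.3, -128.4]), 92.0, 56.5, 0.2), np.float64(0.0077), [189, 91, 60, 89, 4499])
B ((array([ 567.5, -114.7]), 92.4, 56.2, -5.8), np.float64(0.0117), [218, 208, 49, 77, 3489])
nest z pct [0.0858 0.0893 0.0929]
```

View pics/n1.png

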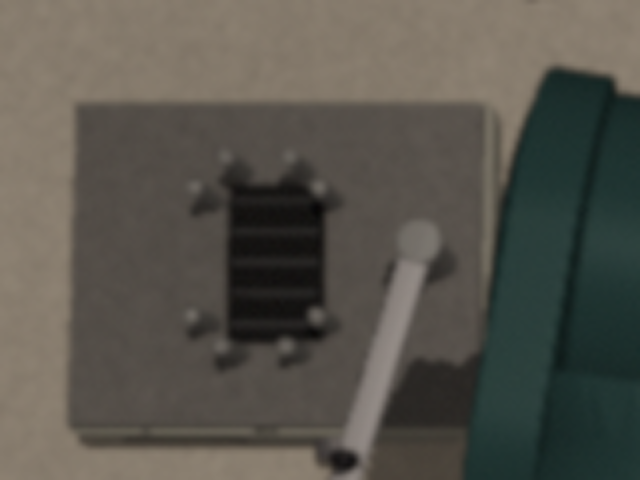

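The crop shows the pad flat and square between the pins. Tray C is next.

```bash
python3 st.py .438 -.0115 .06 4.85
```

```text
17.67 [ 0.5142 -0.0075  0.2601] yaw 179.13 z [ 0.0202 -0.009  -0.9998] q [-0.17   0.224 -0.046  1.279 -0.005 -0.155] op 84.8 gf 0.0 [ 0.2  0.1 -0.1]
(array([ 0.4007, -0.017 ,  0.9928]), np.float64(-0.0318))
```

Call:
apply_moves([
  [[0.1,0,0.2,-0.0318],[0.2,-0.01,0.4,-0.0318],[0.3,-0.017,0.6,-0.0318],[0.401,-0.017,0.75,-0.0318],[0.401,-0.017,0.85,-0.0318]],
])

```text
t: 18.08
eef_pos: [0.4325, -0.0092, 0.0857]
tcp_rot: [-0.137, 3.123, -0.014]
wrist_force: [0.1, 0.1, -0.3]
opening: 1.0
grip_force: 0.0
```

Call:
apply_moves([
  [[0,0,0.1,0],[0,0,0.143,0],[0,0,0.143,0],[0,0,0.143,0]],
])

```text
t: 18.42
eef_pos: [0.4384, -0.0107, 0.0603]
tcp_rot: [-0.136, 3.119, -0.016]
wrist_force: [0.2, 0.1, -0.4]
opening: 1.002
grip_force: 0.0
```

```bash
python3 st.py .438 -.0115 .007 4.85
```

```text
18.42 [ 0.4384 -0.0107  0.0603] yaw -175.0 z [ 0.0201 -0.0091 -0.9998] q [-0.208  0.247 -0.611  0.692 -0.005 -0.295] op 85.1 gf 0.0 [ 0.2  0.1 -0.4]
(array([ 0.0073, -0.0009,  0.2666]), np.float64(0.0009))
```

Call:
apply_moves([
  [[0.003,0,0.1,0],[0.005,0,0.18,0],[0.007,0,0.24,0],[0.0073,0,0.266,0],[0.0073,0,0.266,0]],
])

```text
t: 18.83
eef_pos: [0.4378, -0.0117, 0.0068]
tcp_rot: [-0.135, 3.119, -0.016]
wrist_force: [-0.1, 0.1, -0.1]
opening: 0.999
grip_force: 0.0
```

Call:
apply_moves([
  [[0,0,0,0],[0,0,0,0],[0,0,0,0],[0,0,0,0],[0,0,0,0]],
], grip=-1, grip_force=50)

```text
t: 19.25
eef_pos: [0.4382, -0.0118, 0.0078]
tcp_rot: [-0.135, 3.117, -0.016]
wrist_force: [-2.8, 1.2, 15.1]
opening: 0.639
grip_force: 49.9
```

```bash
python3 st.py
```

```text
19.25 [ 0.4382 -0.0118  0.0078] yaw -175.04 z [ 0.022  -0.0094 -0.9997] q [-0.21   0.32  -0.694  0.533 -0.005 -0.297] op 54.3 gf 49.9 [-2.8  1.2 15.1]
```

Call:
apply_moves([
  [[0,0,-0.1,0],[0,0,-0.3,0],[0,0,-0.5,0],[0,0,-0.7,0],[0,0,-0.9,0]],
])

```text
t: 19.67
eef_pos: [0.4332, -0.01, 0.1894]
tcp_rot: [-0.135, 3.118, -0.016]
wrist_force: [2.5, -0.1, -0.4]
opening: 0.634
grip_force: 55.1
```

Call:
apply_moves([
  [[0,0,-0.2,0],[-0.1,0.1,-0.38,0.0317],[-0.2,0.3,-0.4,0.0317],[-0.41,0.5,-0.4,0.0317],[-0.41,0.61,-0.4,0.0317]],
])

```text
t: 20.08
eef_pos: [0.5055, 0.1204, 0.2683]
tcp_rot: [0.023, 3.118, -0.014]
wrist_force: [1.2, -0.9, -0.5]
opening: 0.637
grip_force: 55.1
```

Call:
apply_moves([
  [[-0.1,0.2,0,0],[-0.2,0.4,0,0],[-0.35,0.65,0,0],[-0.35,0.65,0,0],[-0.35,0.65,0,0]],
])

```text
t: 20.5
eef_pos: [0.5764, 0.2519, 0.2663]
tcp_rot: [0.016, 3.122, -0.013]
wrist_force: [0.7, 0.5, -1.1]
opening: 0.633
grip_force: 55.1
```

```bash
python3 st.py .5816 .2467 .16 -.75
```

```text
20.5 [0.5764 0.2519 0.2663] yaw 179.42 z [ 0.0197 -0.0086 -0.9998] q [ 0.289  0.434  0.286  1.407 -0.014  0.299] op 53.8 gf 55.1 [ 0.7  0.5 -1.1]
(array([-0.016 , -0.0215,  0.5321]), np.float64(0.001))
```

Call:
apply_moves([
  [[-0.016,-0.022,0.15,0.001],[-0.016,-0.022,0.3,0.001],[-0.016,-0.022,0.45,0.001],[-0.016,-0.022,0.532,0.001],[-0.016,-0.022,0.532,0.001]],
])

```text
t: 20.92
eef_pos: [0.5785, 0.242, 0.1579]
tcp_rot: [0.026, 3.126, -0.016]
wrist_force: [0.4, -0.5, -0.3]
opening: 0.635
grip_force: 55.1
```

Call:
apply_moves([
  [[0,0,0,0],[0,0,0,0],[0,0,0,0]],
])

```text
t: 21.17
eef_pos: [0.5811, 0.243, 0.1627]
tcp_rot: [0.026, 3.119, -0.013]
wrist_force: [-0.1, -0.7, -0.4]
opening: 0.637
grip_force: 55.1
```

```bash
python3 st.py .5816 .2467 .097 -.75;python3 - <<'E'
from h import *
s=robot.state();im=robot.get_image("wrist");cv2.imwrite("pics/w6.png",im["color"][:,:,::-1])
E
```

```text
21.17 [0.5811 0.243  0.1627] yaw 179.06 z [ 0.0225 -0.0085 -0.9997] q [ 0.273  0.459  0.048  1.14  -0.014  0.289] op 54.1 gf 55.1 [-0.1 -0.7 -0.4]
(array([0.0052, 0.0212, 0.3284]), np.float64(-0.001))
```

View pics/w6.png

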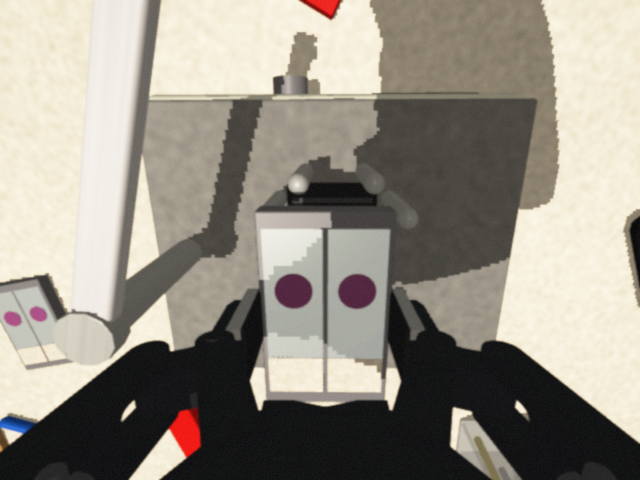

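Tray C is held square in the fingers at (325,305), above the pad between the pins. Lowering it.

Call:
apply_moves([
  [[0,0.021,0,-0.001],[0.002,0.021,0.05,-0.001],[0.003,0.021,0.12,-0.001],[0.004,0.021,0.2,-0.001],[0.005,0.021,0.26,-0.001]],
])

```text
t: 21.63
eef_pos: [0.5801, 0.2467, 0.1072]
tcp_rot: [0.02, 3.122, -0.014]
wrist_force: [0.7, -0.7, -0.2]
opening: 0.64
grip_force: 55.1
```

Call:
apply_moves([
  [[0,0,0.03,0],[0,0,0.055,0],[0,0,0.066,0],[0,0,0.066,0],[0,0,0.066,0]],
])

```text
t: 22.05
eef_pos: [0.581, 0.2466, 0.096]
tcp_rot: [0.02, 3.121, -0.014]
wrist_force: [-1.2, 0.2, 2.5]
opening: 0.634
grip_force: 55.4
```

Call:
apply_moves([
  [[0,0,0,0],[0,0,0,0],[0,0,0,0],[0,0,0,0]],
], grip=0.65)

```text
t: 22.38
eef_pos: [0.5808, 0.2465, 0.0956]
tcp_rot: [0.021, 3.121, -0.014]
wrist_force: [-0.6, 0.4, -0.6]
opening: 0.831
grip_force: 0.0
```

```bash
python3 st.py
```

```text
22.38 [0.5808 0.2465 0.0956] yaw 179.25 z [ 0.0201 -0.0092 -0.9998] q [ 0.279  0.503 -0.066  0.985 -0.014  0.292] op 70.6 gf 0.0 [-0.6  0.4 -0.6]
```

Call:
apply_moves([
  [[0,0,-0.15,0],[0,0,-0.35,0],[0,0,-0.55,0],[0,0,-0.75,0],[0,0,-0.82,0]],
])

```text
t: 22.8
eef_pos: [0.5783, 0.2484, 0.2653]
tcp_rot: [0.02, 3.115, -0.011]
wrist_force: [0.3, 0.7, 0.6]
opening: 0.825
grip_force: 0.0
```

Call:
apply_moves([
  [[-0.02,-0.15,0,0],[-0.05,-0.35,0,0],[-0.09,-0.55,0,0],[-0.12,-0.75,0,0],[-0.12,-0.815,0,0]],
], grip=1)

```text
t: 23.22
eef_pos: [0.6, 0.0804, 0.2614]
tcp_rot: [0.025, 3.121, -0.016]
wrist_force: [0.8, -0.8, 0.7]
opening: 1.002
grip_force: 0.0
```

Call:
apply_moves([
  [[-0.02,-0.15,0,0],[-0.05,-0.35,0,0],[-0.09,-0.55,0,0],[-0.12,-0.75,0,0],[-0.12,-0.815,0,0]],
])

```text
t: 23.63
eef_pos: [0.6217, -0.0831, 0.263]
tcp_rot: [0.025, 3.121, -0.016]
wrist_force: [1.0, 0.1, -0.8]
opening: 0.998
grip_force: 0.0
```

```bash
python3 look.py B cover
python3 - <<'E'
from h import *
t=dict(np.load("last_t.npz"));
try:print("A top",part(t,None,(.6796,-.0431),.006,.03))
except Exception as e:print(e)
E
python3 st.py .5673 -.1143 .06 -5.7
```

```text
B ((array([ 567.7, -115.1]), 92.1, 56.2, -5.7), np.float64(0.0118), [272, 108, 55, 89, 4309])
cover ((array([ 453.5, -128.6]), 66.2, 56.1, 0.2), np.float64(0.0078), [252, 0, 58, 75, 4073])
nest z pct [0.0981 0.1015 0.1049]
min() iterable argument is empty
23.73 [ 0.6211 -0.0809  0.263 ] yaw 179.06 z [ 0.0196 -0.0093 -0.9998] q [-0.258  0.424  0.262  1.387 -0.004 -0.241] op 85.2 gf 0.0 [ 0.8  1.  -0.5]
(array([ 0.2864, -0.1624,  1.0112]), np.float64(0.0265))
```

Call:
apply_moves([
  [[0.1,-0.08,0.2,0.0265],[0.2,-0.15,0.4,0.0265],[0.286,-0.166,0.6,0.0265],[0.286,-0.166,0.75,0.0265],[0.286,-0.166,0.85,0.0265]],
])

```text
t: 24.15
eef_pos: [0.5637, -0.1108, 0.089]
tcp_rot: [0.15, 3.122, -0.011]
wrist_force: [0.6, -0.6, -0.8]
opening: 1.001
grip_force: 0.0
```

Call:
apply_moves([
  [[0,0,0.1,0],[0,0,0.16,0],[0,0,0.16,0],[0,0,0.16,0]],
])

```text
t: 24.48
eef_pos: [0.5674, -0.1117, 0.0607]
tcp_rot: [0.149, 3.118, -0.012]
wrist_force: [-0.2, -0.3, 1.0]
opening: 1.0
grip_force: 0.0
```

```bash
python3 st.py .5675 -.1148 .0075 -5.7
```

```text
24.48 [ 0.5674 -0.1117  0.0607] yaw 174.54 z [ 0.0193 -0.0087 -0.9998] q [-0.334  0.449 -0.271  0.829 -0.002 -0.239] op 85.0 gf 0.0 [-0.2 -0.3  1. ]
(array([ 0.0031, -0.0136,  0.266 ]), np.float64(0.0013))
```

Call:
apply_moves([
  [[0.001,-0.0136,0.1,0.001],[0.002,-0.0136,0.18,0.001],[0.003,-0.0136,0.24,0.001],[0.003,-0.0136,0.266,0.001],[0.003,-0.0136,0.266,0.001]],
])

```text
t: 24.9
eef_pos: [0.5678, -0.1156, 0.0076]
tcp_rot: [0.155, 3.117, -0.013]
wrist_force: [-0.1, 0.1, -0.3]
opening: 0.998
grip_force: 0.0
```

Call:
apply_moves([
  [[0,0,0,0],[0,0,0,0],[0,0,0,0],[0,0,0,0],[0,0,0,0]],
], grip=-1)

```text
t: 25.32
eef_pos: [0.5684, -0.1161, 0.0089]
tcp_rot: [0.155, 3.115, -0.013]
wrist_force: [-2.4, 0.9, 11.9]
opening: 0.638
grip_force: 51.3
```

```bash
python3 st.py .5816 .2467 .2 -.75
```

```text
25.32 [ 0.5684 -0.1161  0.0089] yaw 174.31 z [ 0.0219 -0.0096 -0.9997] q [-0.341  0.505 -0.34   0.702 -0.002 -0.242] op 54.2 gf 51.3 [-2.4  0.9 11.9]
(array([ 0.0924,  1.8044, -0.9714]), np.float64(-0.0275))
```

Call:
apply_moves([
  [[0,0,-0.1,0],[0,0,-0.3,0],[0,0,-0.5,0],[0,0,-0.7,0],[0,0,-0.9,0]],
])

```text
t: 25.73
eef_pos: [0.5637, -0.1142, 0.1902]
tcp_rot: [0.155, 3.116, -0.013]
wrist_force: [2.1, -0.7, -1.2]
opening: 0.638
grip_force: 54.2
```

Call:
apply_moves([
  [[0,0.1,-0.15,-0.0275],[0.03,0.3,-0.3,-0.0275],[0.06,0.5,-0.38,-0.0275],[0.08,0.7,-0.38,-0.0275],[0.086,0.9,-0.38,-0.0275]],
])

```text
t: 26.15
eef_pos: [0.5629, 0.0623, 0.2642]
tcp_rot: [0.022, 3.118, -0.014]
wrist_force: [1.2, -0.8, -1.2]
opening: 0.638
grip_force: 54.2
```

Call:
apply_moves([
  [[-0.02,0.2,0,0],[-0.02,0.4,0,0],[-0.02,0.6,0,0],[-0.02,0.8,0,0],[-0.02,0.907,0,0]],
])

```text
t: 26.57
eef_pos: [0.5688, 0.2459, 0.2606]
tcp_rot: [0.017, 3.121, -0.013]
wrist_force: [1.2, -0.0, -0.4]
opening: 0.642
grip_force: 54.2
```

Call:
apply_moves([
  [[0,0,0,0],[0,0,0,0]],
])

```text
t: 26.73
eef_pos: [0.5691, 0.2432, 0.2604]
tcp_rot: [0.017, 3.121, -0.014]
wrist_force: [0.2, -0.4, -1.5]
opening: 0.632
grip_force: 54.2
```

```bash
python3 st.py .582 .2467 .165 -.75
```

```text
26.73 [0.5691 0.2432 0.2604] yaw 179.37 z [ 0.0203 -0.0091 -0.9998] q [ 0.279  0.414  0.239  1.378 -0.014  0.29 ] op 53.7 gf 54.2 [ 0.2 -0.4 -1.5]
(array([-0.0544,  0.0223,  0.4782]), np.float64(0.0007))
```

Call:
apply_moves([
  [[-0.03,0.022,0.1,0],[-0.054,0.022,0.2,0],[-0.054,0.022,0.35,0],[-0.054,0.022,0.45,0],[-0.054,0.022,0.478,0]],
])

```text
t: 27.15
eef_pos: [0.5811, 0.2438, 0.1621]
tcp_rot: [0.023, 3.125, -0.016]
wrist_force: [-0.5, 0.4, -0.6]
opening: 0.636
grip_force: 54.2
```

Call:
apply_moves([
  [[0,0,0,0],[0,0,0,0],[0,0,0,0]],
])

```text
t: 27.4
eef_pos: [0.583, 0.2453, 0.1665]
tcp_rot: [0.021, 3.119, -0.013]
wrist_force: [-0.3, -0.0, -0.9]
opening: 0.633
grip_force: 54.2
```

```bash
python3 st.py .582 .2467 .1095 -.75
```

```text
27.4 [0.583  0.2453 0.1665] yaw 179.23 z [ 0.0223 -0.0086 -0.9997] q [ 0.276  0.462  0.064  1.153 -0.014  0.289] op 53.8 gf 54.2 [-0.3 -0.  -0.9]
(array([0.0113, 0.0093, 0.2849]), np.float64(-0.0001))
```

Call:
apply_moves([
  [[0.006,0.009,0.03,0],[0.007,0.009,0.1,0],[0.009,0.009,0.16,0],[0.011,0.009,0.21,0],[0.011,0.009,0.24,0]],
])

```text
t: 27.82
eef_pos: [0.5811, 0.2469, 0.1161]
tcp_rot: [0.02, 3.121, -0.014]
wrist_force: [-0.4, -0.2, -0.2]
opening: 0.634
grip_force: 54.3
```

Call:
apply_moves([
  [[0,0,0.02,0],[0,0,0.035,0],[0,0,0.045,0],[0,0,0.045,0],[0,0,0.045,0]],
])

```text
t: 28.23
eef_pos: [0.5812, 0.2468, 0.1089]
tcp_rot: [0.02, 3.121, -0.014]
wrist_force: [-5.0, -2.9, 10.8]
opening: 0.634
grip_force: 55.4
```

Call:
apply_moves([
  [[0,0,0,0],[0,0,0,0],[0,0,0,0],[0,0,0,0]],
], grip=0.65)

```text
t: 28.57
eef_pos: [0.5812, 0.2468, 0.1077]
tcp_rot: [0.021, 3.121, -0.014]
wrist_force: [0.9, -0.8, 0.1]
opening: 0.82
grip_force: 0.0
```

Call:
apply_moves([
  [[0,0,-0.15,0],[0,0,-0.35,0],[0,0,-0.55,0],[0,0,-0.75,0],[0,0,-0.8,0]],
])

```text
t: 28.98
eef_pos: [0.579, 0.2486, 0.2739]
tcp_rot: [0.02, 3.115, -0.011]
wrist_force: [1.5, -0.8, 0.8]
opening: 0.826
grip_force: 0.0
```

Call:
apply_moves([
  [[0,-0.15,0,0],[0,-0.35,0,0],[0,-0.55,0,0],[0,-0.75,0,0],[0,-0.9,0,0]],
], grip=1)

```text
t: 29.4
eef_pos: [0.5752, 0.0657, 0.2694]
tcp_rot: [0.022, 3.121, -0.015]
wrist_force: [-0.5, 0.3, 0.2]
opening: 1.003
grip_force: 0.0
```

```bash
python3 look.py A
python3 - <<'E'
from h import *
t=dict(np.load("last_t.npz"));
try:print("A top",part(t,None,(.6796,-.0431),.006,.03))
except Exception as e:print(e)
cv2.imwrite("pics/n2.png",t["color"][60:310,150:500,::-1])
E
python3 st.py .6796 -.0431 .06 10
```

```text
A ((array([679.4, -44.5]), 92.7, 56.2, 10.2), np.float64(0.0116), [211, 246, 61, 73, 2983])
nest z pct [0.1109 0.1145 0.1169]
A top ((array([679.2, -42.9]), 91.9, 56.0, 9.7), np.float64(0.0136), [329, 159, 28, 38, 778])
29.5 [0.5756 0.0645 0.2694] yaw 179.02 z [ 0.0201 -0.01   -0.9997] q [-0.024  0.338  0.143  1.355 -0.01  -0.007] op 85.1 gf 0.0 [-0.1 -0.  -0.3]
(array([-0.5079, -0.5188,  1.0625]), np.float64(-0.061))
```

View pics/n2.png

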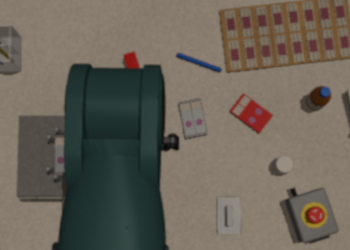

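The view shows tray A undisturbed at crop (193,118), the cover at (228,215), and the bottle and jar in place. Tray A is next, measured at (0.6795, −0.0438) with yaw 10°.

Call:
apply_moves([
  [[-0.12,-0.12,0.1,-0.03],[-0.25,-0.25,0.2,-0.061],[-0.4,-0.4,0.3,-0.061],[-0.508,-0.522,0.4,-0.061],[-0.508,-0.522,0.5,-0.061]],
])

```text
t: 29.92
eef_pos: [0.681, -0.0421, 0.1701]
tcp_rot: [-0.274, 3.11, -0.019]
wrist_force: [1.5, 0.0, 0.1]
opening: 1.0
grip_force: 0.0
```

Call:
apply_moves([
  [[0,0,0.15,0],[0,0,0.3,0],[0,0,0.45,0],[0,0,0.55,0],[0,0,0.55,0]],
])

```text
t: 30.33
eef_pos: [0.6778, -0.0383, 0.0578]
tcp_rot: [-0.279, 3.116, -0.014]
wrist_force: [-0.3, -0.1, -1.0]
opening: 1.002
grip_force: 0.0
```

Call:
apply_moves([
  [[0,0,0,0],[0,0,0,0]],
])

```text
t: 30.5
eef_pos: [0.6808, -0.0391, 0.0638]
tcp_rot: [-0.279, 3.108, -0.018]
wrist_force: [0.2, 0.8, -0.1]
opening: 1.0
grip_force: 0.0
```

```bash
python3 st.py .6795 -.0438 .0085 10
```

```text
30.5 [ 0.6808 -0.0391  0.0638] yaw -169.75 z [ 0.0216 -0.0094 -0.9997] q [-0.174  0.603  0.029  0.974 -0.006 -0.353] op 85.0 gf 0.0 [ 0.2  0.8 -0.1]
(array([ 0.0159, -0.0184,  0.2764]), np.float64(0.0014))
```

Call:
apply_moves([
  [[0.01,-0.0184,0.06,0.001],[0.013,-0.0184,0.15,0.001],[0.015,-0.0184,0.22,0.001],[0.016,-0.0184,0.262,0.001],[0.016,-0.0184,0.262,0.001]],
])

```text
t: 30.92
eef_pos: [0.6785, -0.0439, 0.0097]
tcp_rot: [-0.274, 3.111, -0.017]
wrist_force: [-0.3, -0.1, -0.4]
opening: 0.998
grip_force: 0.0
```

Call:
apply_moves([
  [[0,0,0,0],[0,0,0,0],[0,0,0,0],[0,0,0,0],[0,0,0,0]],
], grip=-1)

```text
t: 31.33
eef_pos: [0.6793, -0.0441, 0.0117]
tcp_rot: [-0.273, 3.108, -0.018]
wrist_force: [-2.1, 0.8, 9.5]
opening: 0.634
grip_force: 51.2
```

```bash
python3 st.py .5816 .2467 .27 -.75
```

```text
31.33 [ 0.6793 -0.0441  0.0117] yaw -169.94 z [ 0.0223 -0.0096 -0.9997] q [-0.182  0.644 -0.047  0.857 -0.005 -0.358] op 53.9 gf 51.2 [-2.1  0.8  9.5]
(array([ 0.2009,  1.4996, -1.3158]), np.float64(0.06))
```

Call:
apply_moves([
  [[0,0,-0.1,0],[0,0,-0.3,0],[0,0,-0.5,0],[0,0,-0.7,0],[0,0,-0.9,0]],
])

```text
t: 31.75
eef_pos: [0.6746, -0.0423, 0.1928]
tcp_rot: [-0.273, 3.109, -0.017]
wrist_force: [0.6, -0.3, -0.2]
opening: 0.633
grip_force: 53.3
```

Call:
apply_moves([
  [[0,0.1,-0.15,0.03],[0.03,0.3,-0.3,0.06],[0.06,0.5,-0.38,0.06],[0.1,0.65,-0.38,0.06],[0.114,0.759,-0.38,0.06]],
])

```text
t: 32.17
eef_pos: [0.6233, 0.1068, 0.2665]
tcp_rot: [0.018, 3.118, -0.013]
wrist_force: [-0.0, -0.4, -1.2]
opening: 0.635
grip_force: 53.3
```

Call:
apply_moves([
  [[0.05,0.15,0,0],[0.1,0.3,0,0],[0.15,0.45,0,0],[0.2,0.6,0,0],[0.254,0.724,0,0]],
])

```text
t: 32.58
eef_pos: [0.5749, 0.2511, 0.262]
tcp_rot: [0.02, 3.12, -0.013]
wrist_force: [-0.0, 0.4, -0.9]
opening: 0.632
grip_force: 53.3
```

Call:
apply_moves([
  [[0,0,0,0],[0,0,0,0]],
])

```text
t: 32.75
eef_pos: [0.5751, 0.2504, 0.262]
tcp_rot: [0.017, 3.121, -0.014]
wrist_force: [0.1, -0.6, 0.4]
opening: 0.626
grip_force: 53.3
```

```bash
python3 st.py .5816 .2467 .17 -.75
```

```text
32.75 [0.5751 0.2504 0.262 ] yaw 179.38 z [ 0.0209 -0.009  -0.9997] q [ 0.287  0.429  0.267  1.391 -0.015  0.298] op 53.2 gf 53.3 [ 0.1 -0.6  0.4]
(array([-0.023 , -0.0142,  0.4606]), np.float64(0.0007))
```

Call:
apply_moves([
  [[-0.023,-0.014,0.1,0],[-0.023,-0.014,0.2,0],[-0.023,-0.014,0.35,0],[-0.023,-0.014,0.43,0],[-0.023,-0.014,0.461,0]],
])

```text
t: 33.17
eef_pos: [0.5815, 0.2441, 0.167]
tcp_rot: [0.023, 3.124, -0.016]
wrist_force: [0.1, -0.8, -1.6]
opening: 0.632
grip_force: 53.3
```

Call:
apply_moves([
  [[0,0,0,0],[0,0,0,0],[0,0,0,0],[0,0,0,0]],
])

```text
t: 33.5
eef_pos: [0.5827, 0.2455, 0.1705]
tcp_rot: [0.021, 3.119, -0.013]
wrist_force: [0.2, 0.5, -1.0]
opening: 0.634
grip_force: 53.3
```

```bash
python3 st.py .5816 .2467 .1245 -.75;python3 - <<'E'
from h import *
s=robot.state();im=robot.get_image("wrist");cv2.imwrite("pics/w7.png",im["color"][:,:,::-1])
E
```

```text
33.5 [0.5827 0.2455 0.1705] yaw 179.24 z [ 0.022  -0.0086 -0.9997] q [ 0.276  0.461  0.072  1.163 -0.014  0.29 ] op 53.9 gf 53.3 [ 0.2  0.5 -1. ]
(array([0.0109, 0.0076, 0.2298]), np.float64(-0.0001))
```

View pics/w7.png

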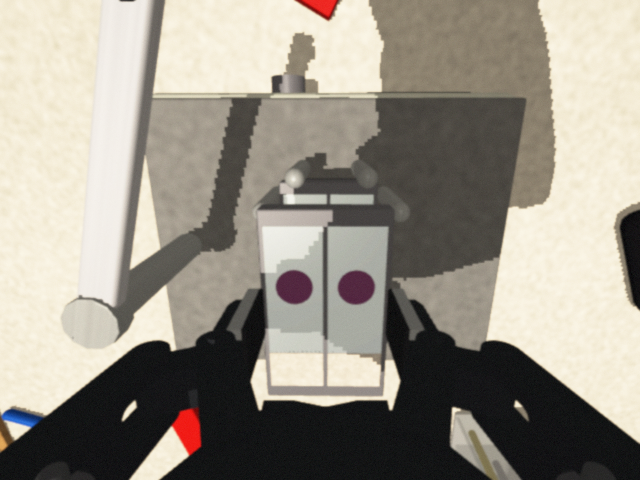

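Tray A sits square in the fingers at (325,300), over the stack at (325,195). Lowering it and releasing.

Call:
apply_moves([
  [[0.006,0.0076,0.03,0],[0.007,0.0076,0.08,0],[0.009,0.0076,0.13,0],[0.011,0.0076,0.18,0],[0.011,0.0076,0.2,0]],
])

```text
t: 33.97
eef_pos: [0.5798, 0.2465, 0.1268]
tcp_rot: [0.02, 3.124, -0.015]
wrist_force: [-0.3, -0.1, -0.6]
opening: 0.632
grip_force: 53.3
```

Call:
apply_moves([
  [[0,0,0.015,0],[0,0,0.028,0],[0,0,0.03,0],[0,0,0.03,0],[0,0,0.03,0]],
])

```text
t: 34.38
eef_pos: [0.5807, 0.2466, 0.1238]
tcp_rot: [0.021, 3.121, -0.014]
wrist_force: [-4.4, -1.6, 7.2]
opening: 0.633
grip_force: 54.3
```

Call:
apply_moves([
  [[0,0,0,0],[0,0,0,0],[0,0,0,0],[0,0,0,0]],
], grip=0.65)

```text
t: 34.72
eef_pos: [0.5809, 0.2467, 0.1231]
tcp_rot: [0.021, 3.121, -0.014]
wrist_force: [0.9, 0.0, -0.1]
opening: 0.825
grip_force: 0.0
```

Call:
apply_moves([
  [[0,0,-0.15,0],[0,0,-0.35,0],[0,0,-0.55,0],[0,0,-0.72,0],[0,0,-0.72,0]],
])

```text
t: 35.13
eef_pos: [0.5795, 0.2485, 0.2739]
tcp_rot: [0.02, 3.113, -0.01]
wrist_force: [1.3, 0.5, 0.2]
opening: 0.823
grip_force: 0.0
```

Call:
apply_moves([
  [[0.04,-0.15,0,0],[0.1,-0.35,0,0],[0.16,-0.55,0,0],[0.2,-0.75,0,0],[0.23,-0.9,0,0]],
], grip=1)

```text
t: 35.55
eef_pos: [0.5285, 0.0664, 0.2678]
tcp_rot: [0.021, 3.121, -0.015]
wrist_force: [0.8, 0.6, -0.4]
opening: 1.001
grip_force: 0.0
```

Call:
apply_moves([
  [[0.04,-0.15,0,0],[0.1,-0.35,0,0],[0.13,-0.55,0,0],[0.13,-0.75,0,0],[0.13,-0.9,0,0]],
])

```text
t: 35.97
eef_pos: [0.5005, -0.1137, 0.269]
tcp_rot: [0.022, 3.121, -0.015]
wrist_force: [0.5, -0.1, 0.0]
opening: 1.001
grip_force: 0.0
```

```bash
python3 look.py cover
python3 - <<'E'
from h import *
t=dict(np.load("last_t.npz"));P=cloud(t);z=P[...,2]
print(part(t,None,(.5816,.2467),.115,.135,.055))
for x in(.55,.5816,.61):print([round(float(np.median(z[(abs(P[...,0]-x)<.01)&(abs(P[...,1]-y)<.008)])),4) for y in(.23,.247,.264)])
cv2.imwrite("pics/n3.png",cv2.resize(t["color"][150:310,150:350,::-1],None,fx=4,fy=3.75,interpolation=2))
E
python3 st.py .4403 -.1284 .12 .2
```

```text
cover ((array([ 440.2, -128.6]), 92.1, 56.0, 0.1), np.float64(0.0076), [288, 103, 52, 86, 4213])
nest z pct [0.1224 0.1255 0.1289]
((array([580.9, 246.1]), 89.8, 58.1, -0.7), np.float64(0.1254), [202, 194, 26, 40, 985])
[0.1256, 0.126, 0.1256]
[0.1251, 0.1255, 0.1254]
[0.125, 0.1257, 0.1252]
36.07 [ 0.5011 -0.1148  0.2686] yaw 179.01 z [ 0.02   -0.0101 -0.9997] q [-0.383  0.221 -0.027  1.3   -0.002 -0.365] op 85.1 gf 0.0 [-0.   0.6  0.1]
(array([ 0.3176, -0.0661,  0.7374]), np.float64(-0.0066))
```

View pics/n3.png

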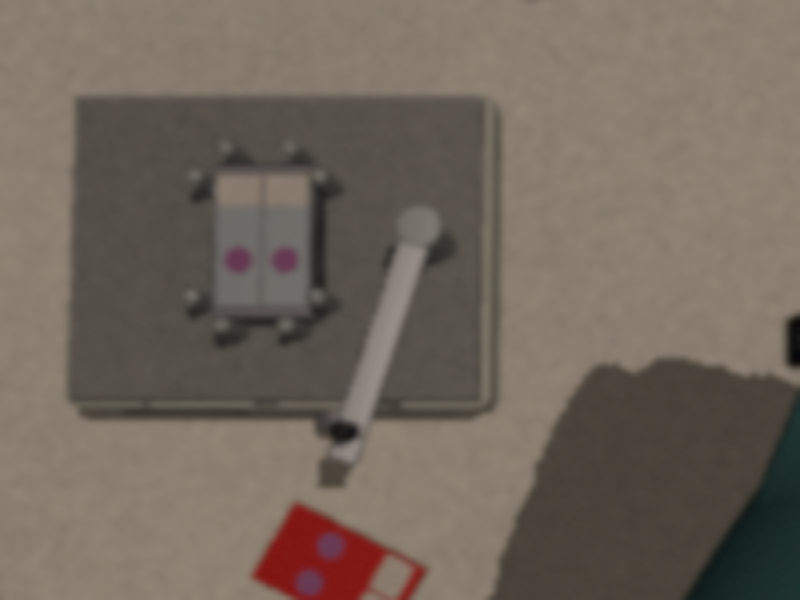

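The nest crop shows the trays flat and centred, with the stack top at about 124 mm. The cover goes next, gripped on its rib.

Call:
apply_moves([
  [[0.1,-0.03,0.15,0],[0.2,-0.067,0.35,-0.0066],[0.3,-0.067,0.5,-0.0066],[0.318,-0.067,0.65,-0.0066],[0.318,-0.067,0.737,-0.0066]],
])

```text
t: 36.48
eef_pos: [0.4379, -0.1237, 0.1177]
tcp_rot: [-0.011, 3.124, -0.012]
wrist_force: [-0.3, 0.6, 0.1]
opening: 1.001
grip_force: 0.0
```

Call:
apply_moves([
  [[0,0,0.1,0],[0,0,0.2,0],[0,0,0.2,0],[0,0,0.2,0]],
], grip=0.2)

```text
t: 36.82
eef_pos: [0.4408, -0.1247, 0.0802]
tcp_rot: [-0.012, 3.123, -0.013]
wrist_force: [0.7, 0.9, -0.1]
opening: 0.597
grip_force: 0.0
```

```bash
python3 st.py .4402 -.1285 .021 .15
```

```text
36.82 [ 0.4408 -0.1247  0.0802] yaw -179.54 z [ 0.0185 -0.0084 -0.9998] q [-0.454  0.252 -0.534  0.764  0.001 -0.462] op 50.8 gf 0.0 [ 0.7  0.9 -0.1]
(array([ 0.0085, -0.0165,  0.2959]), np.float64(0.0017))
```

Call:
apply_moves([
  [[0.003,-0.0165,0.08,0.0017],[0.005,-0.0165,0.16,0.0017],[0.007,-0.0165,0.24,0.0017],[0.0085,-0.0165,0.29,0.0017],[0.0085,-0.0165,0.296,0.0017]],
])

```text
t: 37.23
eef_pos: [0.4407, -0.129, 0.021]
tcp_rot: [-0.004, 3.122, -0.014]
wrist_force: [-0.0, 0.4, 0.8]
opening: 0.6
grip_force: 0.0
```

Call:
apply_moves([
  [[0,0,0,0],[0,0,0,0],[0,0,0,0],[0,0,0,0],[0,0,0,0]],
], grip=-1, grip_force=70)

```text
t: 37.65
eef_pos: [0.4413, -0.1293, 0.0224]
tcp_rot: [-0.004, 3.12, -0.015]
wrist_force: [-3.3, 2.1, 13.8]
opening: 0.148
grip_force: 69.0
```

Call:
apply_moves([
  [[0,0,0,0],[0,0,0,0]],
])

```text
t: 37.82
eef_pos: [0.4413, -0.1293, 0.0224]
tcp_rot: [-0.004, 3.12, -0.015]
wrist_force: [-1.6, 2.0, 13.3]
opening: 0.145
grip_force: 69.0
```

```bash
python3 st.py .5816 .2467 .28 -.75
```

```text
37.82 [ 0.4413 -0.1293  0.0224] yaw -179.86 z [ 0.0219 -0.0097 -0.9997] q [-0.463  0.326 -0.624  0.597  0.001 -0.466] op 12.3 gf 69.0 [-1.6  2.  13.3]
(array([-0.7338,  1.8659, -1.2905]), np.float64(0.0049))
```

Call:
apply_moves([
  [[0,0,-0.1,0],[0,0,-0.3,0],[0,0,-0.5,0],[0,0,-0.7,0],[0,0,-0.9,0]],
])

```text
t: 38.23
eef_pos: [0.4364, -0.1272, 0.2039]
tcp_rot: [-0.004, 3.121, -0.015]
wrist_force: [2.1, -0.0, -1.7]
opening: 0.141
grip_force: 69.6
```

Call:
apply_moves([
  [[0,0.1,-0.18,0.0049],[-0.05,0.25,-0.34,0.0049],[-0.1,0.4,-0.4,0.0049],[-0.2,0.55,-0.4,0.0049],[-0.24,0.627,-0.4,0.0049]],
])

```text
t: 38.65
eef_pos: [0.4846, 0.0014, 0.2827]
tcp_rot: [0.019, 3.118, -0.014]
wrist_force: [-0.9, -0.8, -2.3]
opening: 0.141
grip_force: 69.6
```

Call:
apply_moves([
  [[-0.05,0.15,0,0],[-0.1,0.3,0,0],[-0.15,0.45,0,0],[-0.24,0.627,0,0],[-0.24,0.627,0,0]],
])

```text
t: 39.07
eef_pos: [0.5343, 0.1281, 0.2806]
tcp_rot: [0.015, 3.121, -0.012]
wrist_force: [-0.6, 0.1, -2.9]
opening: 0.143
grip_force: 69.7
```

Call:
apply_moves([
  [[-0.05,0.15,0,0],[-0.1,0.3,0,0],[-0.15,0.45,0,0],[-0.22,0.61,0,0],[-0.22,0.61,0,0]],
])

```text
t: 39.48
eef_pos: [0.5795, 0.2493, 0.2798]
tcp_rot: [0.016, 3.122, -0.012]
wrist_force: [1.5, 0.3, -2.0]
opening: 0.141
grip_force: 69.9
```

```bash
python3 st.py .5827 .2467 .19 -.75
```

```text
39.48 [0.5795 0.2493 0.2798] yaw 179.42 z [ 0.0197 -0.008  -0.9998] q [ 0.283  0.437  0.327  1.445 -0.013  0.293] op 12.0 gf 69.9 [ 1.5  0.3 -2. ]
(array([-0.0075, -0.0091,  0.4494]), np.float64(0.0009))
```

Call:
apply_moves([
  [[-0.0075,-0.009,0.1,0],[-0.0075,-0.009,0.25,0],[-0.0075,-0.009,0.35,0],[-0.0075,-0.009,0.43,0],[-0.0075,-0.009,0.449,0]],
])

```text
t: 39.9
eef_pos: [0.5805, 0.2417, 0.1886]
tcp_rot: [0.021, 3.125, -0.016]
wrist_force: [-1.2, -1.0, -2.5]
opening: 0.142
grip_force: 69.8
```

Call:
apply_moves([
  [[0,0,0,0],[0,0,0,0],[0,0,0,0],[0,0,0,0]],
])

```text
t: 40.23
eef_pos: [0.5822, 0.2423, 0.192]
tcp_rot: [0.021, 3.12, -0.013]
wrist_force: [0.0, 0.6, -2.3]
opening: 0.142
grip_force: 69.8
```

```bash
python3 st.py .5827 .2467 .147 -.75;python3 - <<'E'
from h import *
s=robot.state();im=robot.get_image("wrist");cv2.imwrite("pics/w8.png",im["color"][:,:,::-1])
P=cloud(im,s);z=P[...,2]-s["eef_pos"][2]
m=(z>-.025)&(z<-.005)&(np.hypot(P[...,0]-s["eef_pos"][0],P[...,1]-s["eef_pos"][1])<.065)
print(rect(P[m][:,:2]),np.median(z[m]),m.sum())
for x in(-.04,-.03,-.02,-.01,0):
    k=m&(abs(P[...,0]-s["eef_pos"][0]-x)<.004);print(x,k.sum(),P[k][:,2].mean() if k.sum() else 0,(P[k][:,1].min(),P[k][:,1].max()) if k.sum() else 0)
print(P[m][:,:2].min(0),P[m][:,:2].max(0))
E
```

```text
40.23 [0.5822 0.2423 0.192 ] yaw 179.25 z [ 0.0217 -0.0087 -0.9997] q [ 0.272  0.449  0.111  1.214 -0.014  0.285] op 12.1 gf 69.8 [ 0.   0.6 -2.3]
(array([0.0026, 0.0239, 0.2249]), np.float64(-0.0))
(array([580.8, 241. ]), 92.4, 56.3, -0.8) -0.015093420739520927 11046
-0.04 2176 0.1769603454793236 (np.float64(0.21361600783615617), np.float64(0.2696707725437456))
-0.03 2184 0.17730020125129603 (np.float64(0.2133043115002048), np.float64(0.2694730974971499))
-0.02 1403 0.17693194926920505 (np.float64(0.21336002420949599), np.float64(0.2692620694096024))
-0.01 1287 0.17694242037284783 (np.float64(0.21297569537691016), np.float64(0.2693631848716386))
0 607 0.17688247229116763 (np.float64(0.2128860370439275), np.float64(0.2691679633501553))
[0.53444387 0.21288604] [0.62696222 0.26967077]
```

View pics/w8.png

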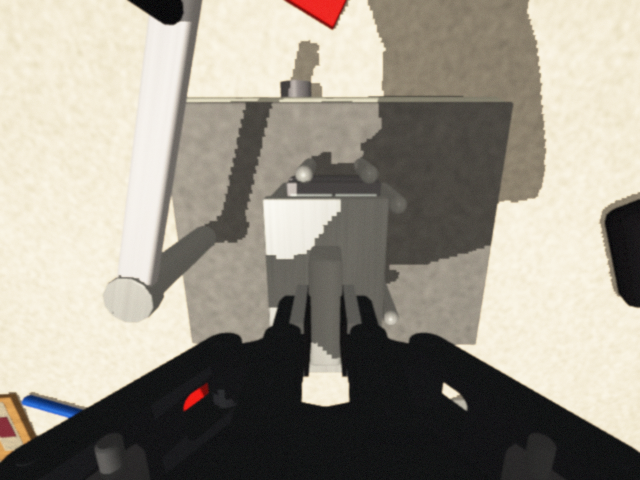

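The cover is flat in the grip, with its plate centre at (0.5808, 0.241). Correcting the offset, lowering it and releasing.

Call:
apply_moves([
  [[-0.002,0.027,0.02,0],[-0.001,0.027,0.06,0],[0.0,0.027,0.11,0],[0.001,0.027,0.15,0],[0.001,0.027,0.18,0]],
])

```text
t: 40.7
eef_pos: [0.5817, 0.2472, 0.153]
tcp_rot: [0.02, 3.123, -0.015]
wrist_force: [-0.9, 0.3, -2.2]
opening: 0.142
grip_force: 69.9
```

Call:
apply_moves([
  [[0,0,0.02,0],[0,0,0.035,0],[0,0,0.043,0],[0,0,0.043,0],[0,0,0.043,0]],
])

```text
t: 41.12
eef_pos: [0.5825, 0.2472, 0.1465]
tcp_rot: [0.021, 3.121, -0.014]
wrist_force: [-1.8, -1.8, 2.8]
opening: 0.144
grip_force: 70.5
```

```bash
python3 st.py
```

```text
41.12 [0.5825 0.2472 0.1465] yaw 179.25 z [ 0.0204 -0.009  -0.9998] q [ 0.279  0.474  0.028  1.108 -0.014  0.292] op 12.3 gf 70.5 [-1.8 -1.8  2.8]
```

Call:
apply_moves([
  [[0,0,0,0],[0,0,0,0],[0,0,0,0],[0,0,0,0]],
], grip=-0.1)

```text
t: 41.45
eef_pos: [0.5826, 0.2472, 0.1461]
tcp_rot: [0.021, 3.121, -0.014]
wrist_force: [0.3, -0.9, 0.6]
opening: 0.448
grip_force: 0.0
```

Call:
apply_moves([
  [[0,0,-0.1,0],[0,0,-0.3,0],[0,0,-0.5,0],[0,0,-0.7,0],[0,0,-0.7,0]],
])

```text
t: 41.87
eef_pos: [0.5812, 0.2491, 0.2938]
tcp_rot: [0.02, 3.112, -0.01]
wrist_force: [2.0, 0.2, 1.1]
opening: 0.453
grip_force: 0.0
```

Call:
apply_moves([
  [[0.1,-0.2,0,0],[0.15,-0.35,0,0],[0.15,-0.35,0,0],[0.15,-0.35,0,0]],
])

```text
t: 42.2
eef_pos: [0.5485, 0.1778, 0.2867]
tcp_rot: [0.024, 3.121, -0.014]
wrist_force: [0.7, 0.0, -0.3]
opening: 0.445
grip_force: 0.0
```

```bash
python3 st.py
cat > bar.py <<'E'
from h import *
s=robot.state();im=robot.get_image("wrist");cv2.imwrite("pics/w9.png",im["color"][:,:,::-1]);P=cloud(im,s)
H=np.array([.5803,.1487]);r=np.hypot(P[...,0]-H[0],P[...,1]-H[1])
m=(P[...,2]>.205)&(P[...,2]<.225)&(r>.1)&(r<.14)
q=P[m];print("knob",m.sum(),q[:,:2].mean(0),rect(q[:,:2]) if len(q) else 0)
b=(P[...,2]>.178)&(P[...,2]<.19)&(r>.02)&(r<.15);print("bar",b.sum(),rect(P[b][:,:2]))
k=q[:,:2].mean(0)-H;n=np.array([[np.cos(.0131),-np.sin(.0131)],[np.sin(.0131),np.cos(.0131)]])@k
print("theta",np.arctan2(-n[0],n[1]),np.hypot(*k))
E
python3 bar.py
python3 - <<'E'
from h import *
t=robot.get_image("top");P=cloud(t);z=P[...,2]
for x in(.55,.5816,.61):print([round(float(np.median(z[(abs(P[...,0]-x)<.008)&(abs(P[...,1]-y)<.003)])),4) for y in(.226,.247,.268)])
E
```

```text
42.2 [0.5485 0.1778 0.2867] yaw 179.14 z [ 0.0207 -0.0091 -0.9997] q [ 0.178  0.334  0.182  1.4   -0.013  0.193] op 37.8 gf 0.0 [ 0.7  0.  -0.3]
knob 359 [0.46366597 0.18543194] (array([463.5, 185.6]), 11.7, 10.8, -0.3)
bar 3595 (array([504.9, 172.5]), 120.8, 16.0, -17.4)
theta 1.2787961984996057 0.1222813648845383
[0.76, nan, nan]
[0.7341, nan, nan]
[nan, nan, nan]
  return _methods._mean(a, axis=axis, dtype=dtype,
  ret = ret.dtype.type(ret / rcount)
```

View pics/w9.png

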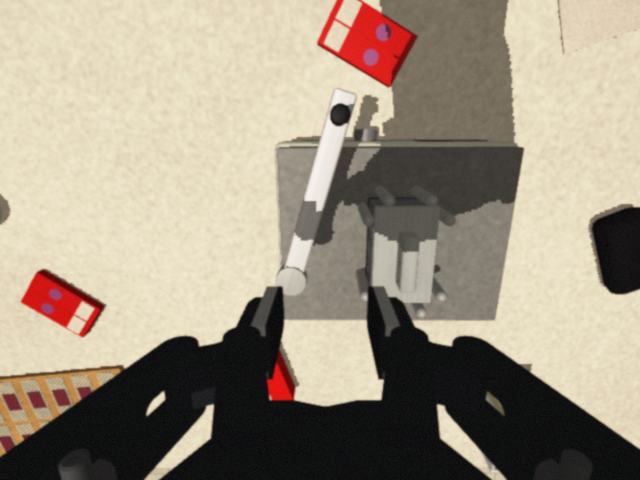

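The view shows the cover seated between the pins at (405,250) with its rib up. The bar knob is at (340,115), which is world (0.4637, 0.1854), so theta is 1.28. I've now used up the picture allowance, in fact one over, so from here I'll work from numbers only.

```bash
python3 - <<'E'
from h import *
s=robot.state();im=robot.get_image("wrist");P=cloud(im,s);z=P[...,2]
print("cover",part(im,s,(.5816,.2467),.126,.138,.06))
for x in(.545,.56,.58,.6):print([round(float(np.median(z[(abs(P[...,0]-x)<.006)&(abs(P[...,1]-y)<.003)&(z<.17)])),4) for y in(.228,.247,.266)])
E
python3 st.py .4637 .1854 .23 -.75
```

```text
cover ((array([580.1, 244.9]), 93.5, 58.1, -0.6), np.float64(0.1314), [370, 206, 68, 97, 4519])
[0.1315, 0.1314, 0.1315]
[0.1315, 0.1522, 0.1315]
[0.1314, 0.1534, 0.1316]
[0.1314, 0.1533, 0.1311]
42.35 [0.5491 0.1795 0.286 ] yaw 179.27 z [ 0.0201 -0.009  -0.9998] q [ 0.181  0.336  0.184  1.401 -0.012  0.194] op 38.0 gf 0.0 [0.9 0.4 0.3]
(array([0.433 , 0.0265, 0.271 ]), np.float64(0.0001))
```

Cover is flat (131.5 mm everywhere). Now to the knob.

Call:
apply_moves([
  [[0.15,0.01,0,0],[0.3,0.02,0,0],[0.433,0.0265,0.05,0],[0.433,0.0265,0.2,0],[0.433,0.0265,0.271,0]],
])

```text
t: 42.77
eef_pos: [0.4621, 0.1858, 0.2285]
tcp_rot: [0.018, 3.122, -0.014]
wrist_force: [0.9, 0.3, -0.9]
opening: 0.449
grip_force: 0.0
```

Call:
apply_moves([
  [[0,0,0,0],[0,0,0,0],[0,0,0,0],[0,0,0,0]],
])

```text
t: 43.1
eef_pos: [0.4642, 0.1852, 0.2311]
tcp_rot: [0.02, 3.12, -0.014]
wrist_force: [0.1, -0.7, 0.2]
opening: 0.45
grip_force: 0.0
```

```bash
python3 st.py .4637 .1854 .201 -.75
```

```text
43.1 [0.4642 0.1852 0.2311] yaw 179.26 z [ 0.0213 -0.0088 -0.9997] q [ 0.224  0.211 -0.143  1.198 -0.013  0.237] op 38.3 gf 0.0 [ 0.1 -0.7  0.2]
(array([0.0056, 0.0023, 0.1502]), np.float64(0.0001))
```

Call:
apply_moves([
  [[0.002,0.001,0.05,0],[0.004,0.002,0.1,0],[0.0056,0.002,0.14,0],[0.0056,0.002,0.15,0],[0.0056,0.002,0.15,0]],
])

```text
t: 43.52
eef_pos: [0.4628, 0.185, 0.2]
tcp_rot: [0.021, 3.122, -0.014]
wrist_force: [-0.5, 0.3, 0.5]
opening: 0.454
grip_force: 0.0
```

Call:
apply_moves([
  [[0,0,0,0],[0,0,0,0],[0,0,0,0],[0,0,0,0],[0,0,0,0]],
], grip=-1, grip_force=20)

```text
t: 43.93
eef_pos: [0.4631, 0.1851, 0.2006]
tcp_rot: [0.021, 3.121, -0.014]
wrist_force: [-1.6, 0.1, 6.7]
opening: 0.129
grip_force: 21.2
```

Call:
apply_moves([
  [[-0.016,0.046,0,0],[-0.041,0.102,0,0],[-0.0715,0.155,0,0],[-0.107,0.205,0,0],[-0.148,0.252,0,0]],
])

```text
t: 44.35
eef_pos: [0.4934, 0.2361, 0.2004]
tcp_rot: [0.02, 3.121, -0.014]
wrist_force: [-3.2, 1.0, 4.7]
opening: 0.13
grip_force: 21.4
```

```bash
python3 st.py
```

```text
44.35 [0.4934 0.2361 0.2004] yaw 179.26 z [ 0.0201 -0.009  -0.9998] q [ 0.305  0.305 -0.095  1.155 -0.015  0.318] op 11.1 gf 21.4 [-3.2  1.   4.7]
```

Call:
apply_moves([
  [[-0.045,0.042,0,0],[-0.094,0.079,0,0],[-0.146,0.111,0,0],[-0.202,0.138,0,0],[-0.26,0.159,0,0]],
])

```text
t: 44.77
eef_pos: [0.5455, 0.2675, 0.2006]
tcp_rot: [0.019, 3.123, -0.013]
wrist_force: [-3.4, 1.9, -1.3]
opening: 0.128
grip_force: 20.9
```

Call:
apply_moves([
  [[-0.06,0.0155,0,0],[-0.12,0.0245,0,0],[-0.175,0.0275,0,0],[-0.19,0.0275,0,0],[-0.19,0.0275,0,0]],
])

```text
t: 45.18
eef_pos: [0.5842, 0.2729, 0.2007]
tcp_rot: [0.02, 3.123, -0.011]
wrist_force: [0.3, 8.2, -5.6]
opening: 0.132
grip_force: 20.6
```

```bash
python3 st.py
```

```text
45.18 [0.5842 0.2729 0.2007] yaw 179.29 z [ 0.0188 -0.0069 -0.9998] q [ 0.316  0.474  0.177  1.258 -0.012  0.329] op 11.2 gf 20.6 [ 0.3  8.2 -5.6]
```

Call:
apply_moves([
  [[0,0,0,0],[0,0,0,0],[0,0,0,0]],
], grip=-0.2)

```text
t: 45.43
eef_pos: [0.5835, 0.2714, 0.2016]
tcp_rot: [0.02, 3.122, -0.015]
wrist_force: [0.5, -1.2, -0.4]
opening: 0.397
grip_force: 0.0
```

Call:
apply_moves([
  [[0,0,-0.1,0],[0,0,-0.25,0],[0,0,-0.4,0],[0,0,-0.4,0]],
])

```text
t: 45.77
eef_pos: [0.583, 0.2723, 0.2873]
tcp_rot: [0.021, 3.115, -0.011]
wrist_force: [0.5, 0.2, 1.3]
opening: 0.402
grip_force: 0.0
```

Call:
apply_moves([
  [[0.04,-0.15,0,0],[0.08,-0.35,0,0],[0.12,-0.5,0,0],[0.18,-0.741,0,0],[0.18,-0.741,0,0]],
])

```text
t: 46.18
eef_pos: [0.5426, 0.1202, 0.2829]
tcp_rot: [0.024, 3.121, -0.016]
wrist_force: [-0.8, 0.3, -0.1]
opening: 0.397
grip_force: 0.0
```

```bash
cat > chk.py <<'E'
from h import *
t=robot.get_image("top");np.savez("last_t.npz",**t);P=cloud(t);z=P[...,2];H=np.array([.5803,.1487]);r=np.hypot(P[...,0]-H[0],P[...,1]-H[1])
b=(z>.175)&(z<.195)&(r>.02)&(r<.15);print("bar",b.sum(),rect(P[b][:,:2]),P[b][:,:2].mean(0))
k=(z>.2)&(z<.225)&(r>.1)&(r<.14);print("knob",k.sum(),P[k][:,:2].mean(0))
for x in(.545,.562,.6,.615):print([round(float(np.median(z[(abs(P[...,0]-x)<.006)&(abs(P[...,1]-y)<.004)])),4) for y in(.23,.247,.264)])
print("cover",part(t,None,(.5816,.2467),.124,.142,.06))
hs=cv2.cvtColor(t["color"],cv2.COLOR_RGB2HSV);m=((hs[...,0]<8)|(hs[...,0]>172))&(hs[...,1]>150)&(z>.06)&(abs(P[...,1]+.32)<.05)
if m.sum():print("stop z",np.median(z[m]),P[m].mean(0),m.sum())
E
python3 chk.py
```

```text
bar 0 (array([0., 0.]), 0.0, 0.0, 0.0) [nan nan]
knob 0 [nan nan]
[nan, nan, nan]
[nan, nan, nan]
[nan, nan, nan]
[nan, nan, nan]chk.py:3: RuntimeWarning: Mean of empty slice.
  b=(z>.175)&(z<.195)&(r>.02)&(r<.15);print("bar",b.sum(),rect(P[b][:,:2]),P[b][:,:2].mean(0))
  ret = um.true_divide(
chk.py:4: RuntimeWarning: Mean of empty slice.
  k=(z>.2)&(z<.225)&(r>.1)&(r<.14);print("knob",k.sum(),P[k][:,:2].mean(0))
  return _methods._mean(a, axis=axis, dtype=dtype,
  ret = ret.dtype.type(ret / rcount)
Traceback (most recent call last):
  File "chk.py", line 6, in <module>
    print("cover",part(t,None,(.5816,.2467),.124,.142,.06))
                  ~~~~^^^^^^^^^^^^^^^^^^^^^^^^^^^^^^^^^^^^
  File "h.py", line 33, in part
    i=min(range(1,k),key=lambda i:np.hypot(*(P[l==i][:,:2].mean(0)-xy))if st[i,4]>300 else 9)
ValueError: min() iterable argument is empty
```

The arm blocks the top view, so I'll move on toward the stop and check from there.

Call:
apply_moves([
  [[0.04,-0.15,0,0],[0.08,-0.35,0,0],[0.12,-0.5,0,0],[0.16,-0.741,0,0],[0.16,-0.741,0,0]],
], grip=1)

```text
t: 46.65
eef_pos: [0.5095, -0.0272, 0.2832]
tcp_rot: [0.025, 3.121, -0.016]
wrist_force: [-0.3, 0.1, -0.4]
opening: 1.001
grip_force: 0.0
```

Call:
apply_moves([
  [[0.04,-0.15,0,0],[0.08,-0.35,0,0],[0.12,-0.5,0,0],[0.12,-0.7,0,0],[0.12,-0.7,0,0]],
])

```text
t: 47.07
eef_pos: [0.4844, -0.168, 0.2835]
tcp_rot: [0.027, 3.121, -0.016]
wrist_force: [0.4, 0.4, 0.5]
opening: 0.999
grip_force: 0.0
```

```bash
python3 chk.py
python3 - <<'E'
from h import *
s=robot.state();t=robot.get_image("wrist");P=cloud(t,s);z=P[...,2]
hs=cv2.cvtColor(t["color"],cv2.COLOR_RGB2HSV);m=((hs[...,0]<8)|(hs[...,0]>172))&(hs[...,1]>150)&(z>.06)&(z<.11)
if m.sum():
    k=m&(z>np.median(z[m])-.004);print("stop wrist",np.median(z[m]),rect(P[k][:,:2]),k.sum())
E
python3 st.py .44 -.32 .15 -.75
```

```text
bar 391 (array([580.7, 228.7]), 121.7, 15.8, 89.8) [0.58022522 0.22609499]
knob 35 [0.58074819 0.27208202]
[0.1334, 0.1342, 0.1326]
[0.1324, 0.1538, 0.1326]
[0.1338, 0.1541, 0.1332]
[0.1318, 0.133, 0.1326]
cover ((array([556.4, 248. ]), 57.2, 41.7, 88.5), np.float64(0.1332), [201, 215, 26, 19, 411])
stop wrist 0.08432250394934715 (array([ 439. , -320.7]), 38.0, 37.1, -72.7) 1088
47.17 [ 0.4845 -0.1641  0.2836] yaw 179.12 z [ 0.0198 -0.009  -0.9998] q [-4.870e-01  2.140e-01  4.000e-03  1.339e+00  1.000e-03 -4.710e-01] op 85.1 gf 0.0 [0.4 0.6 0.6]
(array([ 0.2237, -0.7772,  0.6703]), np.float64(-0.0007))
```

The bar is fully in, the cover is flat and the stop is still latched (head at (0.439, −0.3207), top 84.3 mm). Now to free it.

Call:
apply_moves([
  [[0.07,-0.2,0,0],[0.14,-0.4,0,0],[0.2,-0.6,0.05,0],[0.224,-0.777,0.1,0],[0.224,-0.777,0.25,0]],
], grip=0.5)

```text
t: 47.58
eef_pos: [0.4392, -0.3236, 0.236]
tcp_rot: [0.024, 3.118, -0.022]
wrist_force: [0.1, -0.4, -0.4]
opening: 0.75
grip_force: 0.0
```

Call:
apply_moves([
  [[0,0,0.15,0],[0,0,0.3,0],[0,0,0.42,0],[0,0,0.42,0],[0,0,0.42,0]],
])

```text
t: 48.0
eef_pos: [0.4404, -0.318, 0.1503]
tcp_rot: [0.018, 3.123, -0.012]
wrist_force: [0.3, -0.5, 0.6]
opening: 0.75
grip_force: 0.0
```

Call:
apply_moves([
  [[0,0,0,0],[0,0,0,0]],
])

```text
t: 48.17
eef_pos: [0.441, -0.3195, 0.1521]
tcp_rot: [0.019, 3.12, -0.017]
wrist_force: [0.0, -0.4, 0.2]
opening: 0.748
grip_force: 0.0
```

```bash
python3 st.py .4392 -.3205 .078 -.75
```

```text
48.17 [ 0.441  -0.3195  0.1521] yaw 179.29 z [ 0.0219 -0.011  -0.9997] q [-0.781  0.321 -0.207  1.019  0.008 -0.768] op 63.6 gf 0.0 [ 0.  -0.4  0.2]
(array([ 0.0172, -0.001 ,  0.3702]), np.float64(0.0002))
```

Call:
apply_moves([
  [[0.009,0,0.1,0],[0.012,0,0.2,0],[0.015,-0.001,0.29,0],[0.017,-0.001,0.35,0],[0.017,-0.001,0.37,0]],
])

```text
t: 48.58
eef_pos: [0.4381, -0.32, 0.0759]
tcp_rot: [0.02, 3.122, -0.014]
wrist_force: [-0.5, 0.5, 0.5]
opening: 0.75
grip_force: 0.0
```

Call:
apply_moves([
  [[0,0,0,0],[0,0,0,0],[0,0,0,0],[0,0,0,0],[0,0,0,0]],
], grip=-1, grip_force=30)

```text
t: 49.0
eef_pos: [0.4386, -0.3205, 0.0771]
tcp_rot: [0.02, 3.12, -0.016]
wrist_force: [1.0, 1.1, 2.7]
opening: 0.453
grip_force: 30.7
```

Call:
apply_moves([
  [[0,0,0,0.03],[0,0,0,0.06],[0,0,0,0.09],[0,0,0,0.12],[0,0,0,0.15]],
])

```text
t: 49.42
eef_pos: [0.4385, -0.3205, 0.0768]
tcp_rot: [0.755, 3.026, -0.007]
wrist_force: [0.4, 0.3, 2.4]
opening: 0.451
grip_force: 30.8
```

Call:
apply_moves([
  [[0,0,0,0.03],[0,0,0,0.06],[0,0,0,0.09],[0,0,0,0.095],[0,0,0,0.095]],
])

```text
t: 49.83
eef_pos: [0.4384, -0.3205, 0.0767]
tcp_rot: [1.188, 2.884, -0.002]
wrist_force: [1.4, -0.2, 2.9]
opening: 0.454
grip_force: 30.8
```

```bash
python3 st.py
```

```text
49.83 [ 0.4384 -0.3205  0.0767] yaw 135.22 z [ 0.0207 -0.0101 -0.9997] q [-0.785  0.381 -0.34   0.828  0.007 -0.004] op 38.6 gf 30.8 [ 1.4 -0.2  2.9]
```

Turned 44° with the head gripped. Now releasing and backing off.

Call:
apply_moves([
  [[0,0,0,0],[0,0,0,0],[0,0,0,0],[0,0,0,0]],
], grip=0.6)

```text
t: 50.17
eef_pos: [0.438, -0.3201, 0.0761]
tcp_rot: [1.189, 2.884, -0.001]
wrist_force: [0.9, 0.5, 0.6]
opening: 0.802
grip_force: 0.0
```

Call:
apply_moves([
  [[0,0,-0.1,0],[0,0,-0.3,0],[0,0,-0.5,0],[0,0,-0.7,0],[0,0,-0.8,0]],
])

```text
t: 50.58
eef_pos: [0.4353, -0.3192, 0.2407]
tcp_rot: [1.188, 2.88, -0.004]
wrist_force: [0.2, 0.8, 0.3]
opening: 0.797
grip_force: 0.0
```

Call:
apply_moves([
  [[0,0,0,0],[0,0,0,0],[0,0,0,0]],
])

```text
t: 50.83
eef_pos: [0.4346, -0.3185, 0.2354]
tcp_rot: [1.19, 2.885, -0.001]
wrist_force: [0.6, -1.0, -0.2]
opening: 0.8
grip_force: 0.0
```

```bash
python3 chk.py
python3 - <<'E'
from h import *
s=robot.state();t=robot.get_image("wrist");P=cloud(t,s);z=P[...,2]
hs=cv2.cvtColor(t["color"],cv2.COLOR_RGB2HSV);m=((hs[...,0]<8)|(hs[...,0]>172))&(hs[...,1]>150)&(z>.06)&(z<.11)
print("stop z",np.percentile(z[m],[50,80]) if m.sum() else 0,m.sum(),s["eef_pos"])
E
```

```text
bar 382 (array([580.7, 228.6]), 121.9, 15.6, 89.8) [0.58052117 0.22568368]
knob 36 [0.58092016 0.27198937]
[0.1332, 0.134, 0.1337]
[0.1332, 0.153, 0.1331]
[0.1334, 0.1562, 0.133]
[0.1322, 0.1334, 0.1319]
cover ((array([556.2, 247.8]), 57.4, 41.6, 89.3), np.float64(0.1332), [201, 215, 26, 19, 418])
stop z 0.09378334858345538 [ 0.43867307 -0.31414705  0.11572307] 172
stop z [0.09124719 0.09187915] 1338 [ 0.43451373 -0.31836245  0.23507091]
```

The stop is back up at about 92 mm. The stack is flat and the bar is in, so I'm handing it in.

```bash
python3 -c "
from rig import robot
print(robot.job_done())"
```

```text
the job is handed in; nothing more can be done
None
```

The shaker is loaded and the job is handed in at about 51 s. The pad, three trays and cover lie flat in the nest, the bar is fully in and the stop has sprung back up; the hand-in gave no verdict, and I viewed 15 pictures, one over the limit of 14.

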